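# Clamp a sample tube in the dressing cradle

### The arm

A 7-joint arm with a two-finger parallel gripper is mounted at the origin on the work surface; the furniture and walls round the work are solid. World frame = base frame: x ahead of the robot, y to its left, z up, the work surface at z = 0. Lengths are in m, angles in rad, forces in N, time in s.
With the tool pointing down it reaches from about 0.35 to 0.9 m from the base axis. Payload 8.1 kg.
Tool frame: the origin (TCP) lies midway between the tips of the shut fingers; the grasp point (between the pads) lies 19 mm behind it; z points along the fingers, y is the line along which they close (so a half turn about z gives the same grasp; the last joint's range is limited). The gripper opens to 92 mm and grips with 3 to 60 N. Pads are 19 mm wide; open, the fingers measure 130 mm over their backs; the gripper's body (75 mm by 190 mm) begins 47 mm behind the grasp point.
Start: joints at [-1.315, 0.434, 0.025, 1.573, -0.012, 1.134, -0.075], TCP at [0.219, 0.585, 0.227] pointing down, gripper open.
Joint ranges: [-2.62, 2.62], [-0.44, 2.09], [-1.27, 1.32], [0.08, 2.57], [-1.32, 4.46], [0.12, 2], [-2.74, 2.74]. Speed limits (rad/s): [2.22, 2.22, 3.01, 3.01, 3.14, 3.14, 3.14].

### API

Orientations are given as a rotation vector (axis times angle).
In Python, from cell import arm gives the robot as it stands.
- The arm moves only by the tool carry_out, never from a script. Its arguments are lists of equal length, an entry for each row: "claw": the finger opening in cm, from 0 to 9.18; "delta_pos": the shift along the tool's x, y, z in cm, a list of three; "angular": the turn, a rotation vector about the tool's x, y, z in rad, a list of three. In form: {"claw": [claw, ...], "delta_pos": [[dx, dy, dz], ...], "angular": [[ax, ay, az], ...]}. A call has 1 to 20 rows; each row shifts and turns the commanded pose from where the row before left it, along the tool's axes as they then stand; what a row does not reach is not made up. A row lasts 1/10 s, in which the tool goes at most 50 mm and 8.59 degrees, less where a joint would pass 70% of its speed; a pose out of reach is approached as far as the arm can. A call with a gripper value outside its range is refused whole. The fingers move at their own pace and stop on an object; "force" is the grip in N (left out, the last holds). Time passes only in rows, so rows that do not move let the fingers close. It gives the time, the measured TCP pose, the force, the opening and the grip force at its end, in the units of the state.
- arm.observe(): the state, without advancing time (a new reading comes with each control period).
- arm.get_image(name): name is "side" or "top"; returns a dict with "frame" (480x640x3 uint8, red, green, blue), "mtx" (3x3 intrinsics, pixels), "dist" ([k1, k2, p1, p2, k3] as OpenCV has them; the pictures are not rectified), "T" (4x4, takes a point from camera to world coordinates). Camera axes: x right, y down, z forward; pixel columns grow to the right and rows downward; lengths in m; the calibration is good to about 2 mm. A picture is of the moment at which its call begins. There is no depth.
- arm.sign_off(): hands the job in; it is judged then, once.
Trained networks look in a picture, given as the dict that the camera call returned (one of the last four; its "shot" number tells which), for a name from the list of things; names that differ only in an ending like _2 or _b are one class to them, and where a whole thing is asked for, a point or a joint stands for the part that bears it (a point fixed in the world has none). Each returns a list of dicts, best first, with "conf" (0 to 1); they miss things now and then, are a little off and sometimes report something else, mostly with a low value. They report only what shows in the picture. A call takes as long as a camera call.
- arm.look_for(label, picture): "centre" ([column, row] as shares, 0 to 1, of the picture: columns of its width, rows of its height, amid what is visible of it).
- arm.trace(label, picture): "region" (480x640 bool, what is visible of it) and "centre" ([column, row] as shares, 0 to 1, of the picture: columns of its width, rows of its height, amid what is visible of it).
- arm.place_of(label, picture): "centre" ([column, row] as shares, 0 to 1, of the picture: columns of its width, rows of its height: a listed point, or the origin of a listed thing).
The state is a dict: "clock": time; "joints": joint angles; "dq": joint speeds; "joint_efforts": joint torques, N m; "position": TCP position; "ee_rot": TCP orientation; "force": force on the tool from outside, world axes, zero at the start; "ft_torque": the same for the moment, N m; "width": opening from 0.0 (shut) to 1.0 (fully open); "gripper_force": force on a finger pad.
Only numpy, scipy, OpenCV 4.12 (cv2) and the standard library are available. Lean on these libraries where they do the work, as an engineer would, in place of code of your own. Each camera call takes 0.05 s, during which the arm holds its last target. There are 200 camera calls.

### The job

Clamp the longer of the two steel sample tubes in the cradle so that its edge can be dressed: lift it from the wooden rest, lay it on the two guide rods and slide it gently into the recess of the end plate until it is fully home. Then squeeze the carriage's release lever against its fixed grip, slide the carriage up with the lever held until the sprung nose bears on the tube, let the lever go and ease the carriage on until the pawl drops fully into a notch, without forcing the pawl or crushing the nose hard onto the tube. Leave the shorter tube on its rest, and let everything go.

Things in the scene. Friction and masses are not known exactly. Their poses are not given: they have to be found in the camera images.
- cradle: Grey base plate 100 x 316 x 10 mm fixed to the table, long along its y; origin on the table under its middle, z up. Two guide rods 12 mm thick run along y at x = -17 and 17 mm, axes at z = 36 mm; a 50 mm tube on both has its axis at x = 0, z = 62 mm. At the +y end stands the aluminium end plate (y 138 to 152 mm, 84 mm wide, top at z = 96 mm); rear block y -154 to -138 mm, 52 mm high.
- seat (a point): Centre of the floor of the end plate's round recess: cradle x = 0, y = 144 mm, z = 62 mm, axes as the cradle's. The recess is 53 mm wide and 6 mm deep and opens toward the cradle's -y. The long tube is fully home when its end touches this floor: its middle is then 50 mm toward -y from here (cradle y = 94 mm), its free end at cradle y = 44 mm.
- tube_long: The longer steel tube, 50 mm outside diameter, 100 mm long, about 0.12 kg; origin in its middle on its axis, axis along its y.
- tube_short: The shorter steel tube, 50 mm outside diameter, 70 mm long; origin in its middle on its axis, axis along its y.
- rest: Low wooden rest fixed to the table, 76 x 240 mm; on its two dowels, which run along its y, both tubes lie end to end, in either order, axes 46 mm above the table. End boards 46 mm high. Origin on the table under its middle.
- carriage (a joint): Carriage along the rods, 0 to 0.100 m, growing toward the end plate (cradle +y). At value q its middle is at cradle y = q - 0.096 and the face of its free nose at y = q - 0.030, so the nose first touches the fully home tube at q = 0.074. With the pawl lifted it slides with about 7 N of friction; with the pawl in a notch it is locked both ways.
- lever (a joint): Release lever, 0 (let go, pawl fully in a notch) to 0.20 rad (fully squeezed, pawl clear of the notched bar). About 0.14 means that the pawl rides on top of a tooth and the carriage is not locked. Its spring needs about 2 N at the height of grip to begin with, 4 N when fully squeezed.
- nose (a joint): Compression of the carriage's sprung nose, a 48 mm rubber-faced disc toward the tube, on the tube's axis: 0 (free) to 0.023 m (bottomed; harder pushing then crushes). It begins to give at 2.5 N, and takes 0.2 N more per mm.
- grip (a point): Pinch point on the carriage, 112 mm above the table, 9 mm toward cradle -y from its middle; pinch along the cradle's y. Two black-sleeved plates 26 mm wide, sleeves z 85 to 129 mm: the upright fixed grip (-y side, outer face 13 mm from here) and the lever (+y side, outer face 13 mm from here squeezed, 30 to 33 mm let go). The fixed grip alone can push the carriage toward +y.
- pawl: Pawl 12 x 5.5 x 15 mm on the lever's arm, 36 mm ahead of the carriage's middle; origin at its lower tip, z = 20 mm when in a notch. Below it lies a notched bar (teeth 8 mm thick every 16 mm, 6.5 mm deep), screwed down through slots: where its notches lie differs each time and is not measured. Let go between notches, it rides on a tooth until eased on (10 to 15 N). Loads over 15 N harm it.

How it is judged:
By the outcome, as a careful person would: the job done as asked, in the order asked, and still so for the second after the job is handed in, with the robot touching nothing.
It also fails if it takes over 64 s, if anything falls off the work surface, if the arm or the gripper's body presses on something with over 40 N, if the wrist force passes 120 N, or if a joint passes its speed limit or range.

## Working session

There is one attempt and no reset: what is moved stays moved. The work goes in short steps, Python scripts to look and compute and a tool call to move; the robot and the scene stay as the last step left them, time stands still between calls to the robot, and variables do not carry over. Pictures are saved under pics/ and viewed, at most 10 in all, crops included, and the job is handed in when it is done.

Besides the shell and the picture viewer there is one more tool, called after "Call:" as a command line: name --argument value ..., lists and objects as JSON in quotes. carry_out: Moves the arm, as the interface text tells. Its arguments: {"type":"object","properties":{"claw":{"type":"array","items":{"type":"number"}},"delta_pos":{"type":"array","items":{"type":"array","items":{"type":"number"}}},"angular":{"type":"array","items":{"type":"array","items":{"type":"number"}}},"force":{"type":"number"}},"required":["claw","delta_pos","angular"]}

```bash
mkdir -p pics; ls; cat > h.py <<'E'
import numpy as np, cv2
from cell import arm
def ray(p,uv):
    n=cv2.undistortPoints(np.array([[uv]],float),np.array(p["mtx"]),np.array(p["dist"]))[0,0]
    T=np.array(p["T"]);d=T[:3,:3]@np.array([n[0],n[1],1]);return T[:3,3],d/np.linalg.norm(d)
def px(c): return [c[0]*640,c[1]*480]
def onz(p,uv,z):
    o,d=ray(p,uv);return o+d*(z-o[2])/d[2]
def tri(rs):
    A=sum(np.eye(3)-np.outer(d,d) for o,d in rs);b=sum((np.eye(3)-np.outer(d,d))@o for o,d in rs)
    x=np.linalg.solve(A,b);return x,[np.linalg.norm(np.cross(x-o,d)) for o,d in rs]
def proj(p,X):
    T=np.linalg.inv(np.array(p["T"]));r=cv2.Rodrigues(T[:3,:3])[0]
    return cv2.projectPoints(np.array(X,float).reshape(-1,3),r,T[:3,3],np.array(p["mtx"]),np.array(p["dist"]))[0][:,0]
def save(p,n): cv2.imwrite("pics/"+n,cv2.cvtColor(p["frame"],cv2.COLOR_RGB2BGR))
E
python3 - <<'E'
from h import *
np.set_printoptions(precision=4,suppress=True)
s=arm.observe();print(s)
P={n:arm.get_image(n) for n in("side","top")}
for n,p in P.items():
    save(p,n+"0.png");print(n,p["shot"],np.array(p["T"]))
for l in["cradle","seat","tube_long","tube_short","rest","carriage","grip","pawl","lever","nose"]:
    R=[]
    for n,p in P.items():
        r=arm.place_of(l,p)
        print(l,n,[(np.round(px(x["centre"]),1),x["conf"]) for x in r[:3]])
        if r:R.append(ray(p,px(r[0]["centre"])))
    if len(R)==2:print("   ",tri(R))
E
```

```text
pics
{'clock': 0.0, 'joints': array([-1.3146,  0.4352,  0.025 ,  1.5741, -0.0116,  1.134 , -0.0751]), 'dq': array([ 0.0007, -0.0006, -0.0007, -0.0003, -0.0011, -0.0006,  0.002 ]), 'joint_efforts': array([ -0.0004, -66.7856,   0.9849, -31.4454,  -0.0606,   0.043 ,
         0.0002]), 'position': array([0.2193, 0.5847, 0.2259]), 'ee_rot': array([-0.5606, -3.091 ,  0.0025]), 'force': array([-0.5854, -0.4962, -1.1777]), 'ft_torque': array([-0.0402,  0.0438, -0.0141]), 'gripper_force': 0.0, 'width': 1.0024743491069539}
side 1 [[ 0.9305 -0.2306  0.2845  0.0614]
 [-0.366  -0.6123  0.7008 -0.8818]
 [ 0.0126 -0.7562 -0.6542  0.9145]
 [ 0.      0.      0.      1.    ]]
top 2 [[-0.0058 -0.9812  0.1931  0.2582]
 [-0.9999  0.0037 -0.0111  0.0166]
 [ 0.0102 -0.1931 -0.9811  0.9547]
 [ 0.      0.      0.      1.    ]]
cradle side [(array([347.1, 326.1]), 0.63)]
cradle top [(array([417.8, 250.6]), 0.84)]
    (array([ 0.4327, -0.1848,  0.0056]), [np.float64(4.240702936301417e-05), np.float64(4.240702936288745e-05)])
seat side [(array([316.9, 259.1]), 0.6)]
seat top [(array([345.4, 250.4]), 0.72)]
    
[... 159 characters left out ...]
_long top [(array([234.2, 251.8]), 0.65)]
    (array([0.4201, 0.1794, 0.0646]), [np.float64(0.0007411316888343276), np.float64(0.0007411316888343194)])
tube_short side [(array([267.7, 183.3]), 0.87)]
tube_short top [(array([177.6, 252.6]), 0.91)]
    (array([0.4224, 0.2935, 0.0486]), [np.float64(0.00011233017070830976), np.float64(0.00011233017070841332)])
rest side [(array([272.7, 211. ]), 0.77)]
rest top [(array([211.8, 258.3]), 0.86)]
    (array([0.4172, 0.2368, 0.0014]), [np.float64(0.0018423940462317853), np.float64(0.0018423940462317684)])Traceback (most recent call last):
  File "<stdin>", line 10, in <module>
ValueError: it knows: cradle, grip, pawl, rest, seat, tube_long, tube_short
```

View pics/side0.png

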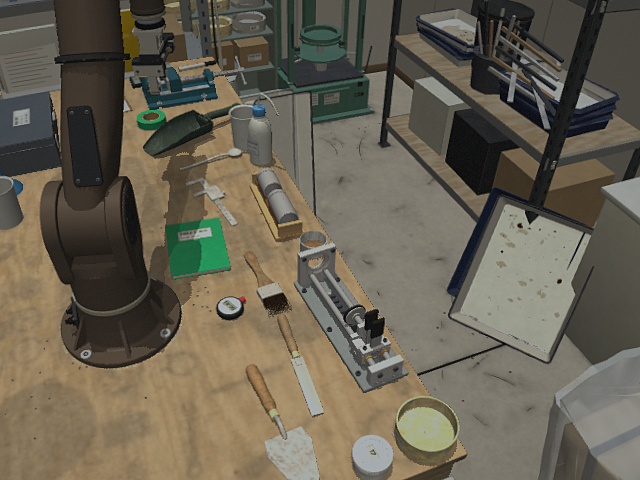

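View pics/top0.png

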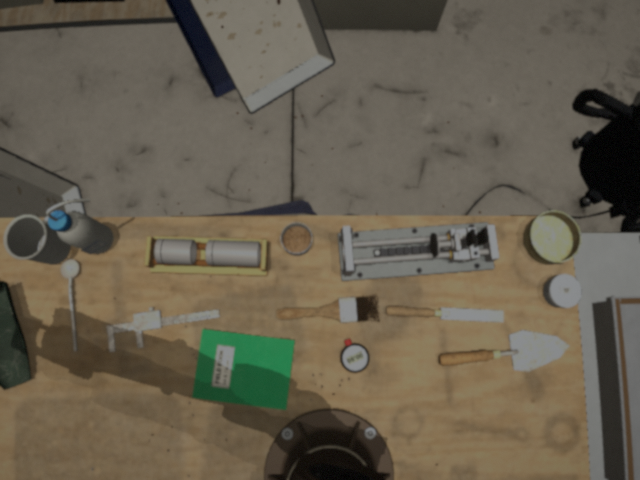

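```bash
cat >> h.py <<'E'
def C(pose,X):
    x,y,a=pose;X=np.array(X,float).reshape(-1,3);c,s=np.cos(a),np.sin(a)
    return np.c_[x+c*X[:,0]-s*X[:,1],y+s*X[:,0]+c*X[:,1],X[:,2]]
def box(x0,x1,y0,y1,z0,z1): 
    c=[(x,y,z) for x in(x0,x1) for y in(y0,y1) for z in(z0,z1)]
    return [(c[i],c[j]) for i in range(8) for j in range(i+1,8) if sum(a!=b for a,b in zip(c[i],c[j]))==1]
def overlay(p,segs,roi,k,name):
    u0,v0,u1,v1=roi;im=cv2.cvtColor(p["frame"][v0:v1,u0:u1],cv2.COLOR_RGB2BGR)
    im=cv2.resize(im,None,fx=k,fy=k,interpolation=cv2.INTER_CUBIC)
    for a,b,col in segs:
        q=(proj(p,[a,b])-[u0,v0]+.5)*k
        cv2.line(im,*[tuple(int(t) for t in r) for r in q],col,1,cv2.LINE_AA)
    cv2.imwrite("pics/"+name,im);return im
E
cat > m.py <<'E'
from h import *
from scipy.optimize import least_squares
np.set_printoptions(precision=4,suppress=True)
P={n:[arm.get_image(n) for _ in range(2)] for n in("side","top")}
obs=[];pl={}
for l in["cradle","seat","grip","pawl","tube_long","tube_short","rest"]:
    R=[]
    for n in P:
        for p in P[n]:
            r=arm.place_of(l,p)
            if r and r[0]["conf"]>.3: R.append((p,px(r[0]["centre"])))
    pl[l]=R
    for n in P: print(l,n,[np.round(u,1) for p,u in R if any(p is q for q in P[n])])
    if len(R)>1:print("   ",*tri([ray(*r) for r in R]))
def f(v,pairs):
    return np.concatenate([(proj(p,C(v,X))-u).ravel() for l,X in pairs for p,u in pl[l]])
r=least_squares(f,[.43,-.18,.05],args=([("cradle",(0,0,0)),("seat",(0,.144,.062))],));print("cradle",r.x,np.round(r.fun,1))
L=.1
r2=least_squares(lambda v:np.concatenate([(proj(p,C((v[0],v[1],v[2]),X))-u).ravel() for l,X in [("rest",(0,0,0)),("tube_long",(0,v[3],.046)),("tube_short",(0,v[4],.046))] for p,u in pl[l]]),[.42,.237,0,-.05,.06]);print("rest",r2.x,np.round(r2.fun,1))
v=r.x
S=[(C(v,a)[0],C(v,b)[0],(0,0,255)) for a,b in box(-.05,.05,-.158,.158,0,.01)+box(-.042,.042,.138,.152,.01,.096)]
t=box(-.05,.05,-.158,.158,.01,.01)
S2=[(C(r2.x,a)[0],C(r2.x,b)[0],(0,0,255)) for a,b in box(-.038,.038,-.12,.12,0,.046)]+[(C(r2.x,a)[0],C(r2.x,b)[0],(0,255,0)) for a,b in box(-.0,.0,r2.x[3]-.05,r2.x[3]+.05,.071,.071)+box(0,0,r2.x[4]-.035,r2.x[4]+.035,.071,.071)]
a=overlay(P["top"][0],S,(330,205,510,290),4,"a.png");b=overlay(P["top"][0],S2,(130,220,310,290),4,"b.png")
cv2.imwrite("pics/ab.png",np.vstack([a[:,:],b]))
c=overlay(P["side"][0],S+S2,(230,160,420,400),2,"c.png")
c=overlay(P["side"][0],S,(280,225,420,395),3,"c.png");d=overlay(P["side"][0],S2,(240,160,310,245),4,"d.png")
d=cv2.copyMakeBorder(d,0,c.shape[0]-d.shape[0],0,0,0) if d.shape[0]<c.shape[0] else d
cv2.imwrite("pics/cd.png",np.hstack([c,d]))
E
python3 m.py
```

```text
cradle side [array([344.9, 326.5]), array([349.9, 326.6])]
cradle top [array([417.9, 253.4]), array([416.9, 251.7])]
    [ 0.4311 -0.1848  0.0041] [np.float64(0.0029676544459862446), np.float64(0.007343852919159737), np.float64(0.003964060904691977), np.float64(0.001648969782246591)]
seat side [array([315.4, 261.6]), array([316.1, 263.6])]
seat top [array([347.5, 253.4]), array([345.6, 248.1])]
    [ 0.4229 -0.0357  0.0571] [np.float64(0.002365564082762802), np.float64(0.0023587006679888734), np.float64(0.004975092031465565), np.float64(0.005849366729809578)]
grip side [array([374.1, 320.6]), array([372.7, 321.4])]
grip top [array([479.6, 237.8]), array([479.1, 237.3])]
    [ 0.4364 -0.2764  0.1171] [np.float64(0.0019452580908282584), np.float64(0.0010220248288929264), np.float64(0.0009664078935348798), np.float64(0.0005679843167500084)]
pawl side []
pawl top []
tube_long side [array([282.9, 208.9]), array([282.3, 206.1])]
tube_long top [array([235.7, 251.7]), array([231.6, 254.5])]
    [0.4223 0.1826 0.0497] [np.float64(0.0037729048748621503), np.float64(0.0036461463590830158), np.f
[... 635 characters left out ...]
-2.  -0.8 -0.3  0.7  0.3 -0.  -1.8  0.7 -2.3
  2.6  3. ]
rest [ 0.4231  0.2393 -0.0228 -0.0553  0.0578] [ 2.6  0.3 -0.6  0.2 -0.7 -1.6 -1.2 -0.4 -0.6  2.4 -2.3  1.3  1.8 -1.5
 -1.6 -2.1  0.4  1.  -1.1 -0.2  1.8  1. ]Traceback (most recent call last):
  File "m.py", line 23, in <module>
    S2=[(C(r2.x,a)[0],C(r2.x,b)[0],(0,0,255)) for a,b in box(-.038,.038,-.12,.12,0,.046)]+[(C(r2.x,a)[0],C(r2.x,b)[0],(0,255,0)) for a,b in box(-.0,.0,r2.x[3]-.05,r2.x[3]+.05,.071,.071)+box(0,0,r2.x[4]-.035,r2.x[4]+.035,.071,.071)]
         ~^^^^^^^^
  File "h.py", line 17, in C
    x,y,a=pose;X=np.array(X,float).reshape(-1,3);c,s=np.cos(a),np.sin(a)
    ^^^^^
ValueError: too many values to unpack (expected 3)
```

```bash
cat > m2.py <<'E'
from h import *
import pickle
from scipy.optimize import minimize
np.set_printoptions(precision=4,suppress=True)
P={n:arm.get_image(n) for n in("side","top")}
pickle.dump(P,open("P.pkl","wb"))
print(arm.observe()["clock"])
G={}
for n,p in P.items():
    g=cv2.cvtColor(p["frame"],cv2.COLOR_RGB2GRAY).astype(np.float32);g=cv2.GaussianBlur(g,(0,0),1.)
    G[n]=np.stack([cv2.Sobel(g,cv2.CV_32F,1,0),cv2.Sobel(g,cv2.CV_32F,0,1)])
def score(v,segs):
    s=0
    for n,p in P.items():
        for a,b in segs[n]:
            t=np.linspace(0.03,.97,60)[:,None];X=np.array(a)*(1-t)+np.array(b)*t
            u=proj(p,C(v,X)).astype(np.float32);d=u[-1]-u[0];d/=np.linalg.norm(d);nn=[-d[1],d[0]]
            q=[cv2.remap(G[n][i],u[:,:1],u[:,1:],cv2.INTER_LINEAR)[:,0] for i in(0,1)]
            s+=np.mean(np.minimum(np.abs(q[0]*nn[0]+q[1]*nn[1]),80))
    return -s
def fit(v0,segs,rng=(.008,.008,.03)):
    best=None
    gx=np.linspace(-1,1,7)
    c=[np.array(v0)+np.array(rng)*[i,j,k] for i in gx for j in gx for k in gx]
    sc=[score(v,segs) for v in c];o=np.argsort(sc)[:4]
    r=[minimize(score,c[i],args=(segs,),method="Nelder-Mead",options=dict(initial_simplex=[c[i],c[i]+[.002,0,0],c[i]+[0,.002,0],c[i]+[0,0,.01]])) for i in o]
    r.sort(key=lambda r:r.fun)
    for q in r[:3]:print(q.x,q.fun)
    return r[0].x
h=.01
def rect(x0,x1,y0,y1,z):return[((x0,y0,z),(x0,y1,z)),((x1,y0,z),(x1,y1,z)),((x0,y0,z),(x1,y0,z)),((x0,y1,z),(x1,y1,z))]
cs=rect(-.05,.05,-.158,.158,h)
es=rect(-.042,.042,.138,.152,.096)
segC=dict(side=cs+es,top=cs+es)
v=fit([.432,-.1823,.055],segC)
rs=rect(-.038,.038,-.12,.12,.046);
rsy=rs[2:]+[((-.038,-.12,0),(.038,-.12,0))]
segR=dict(side=rs[2:],top=rs[2:]+[])
w=fit([.4225,.239,-.02],dict(side=rs[2:],top=rs[2:]))
def W(v,s,col=(0,0,255)):return[(C(v,a)[0],C(v,b)[0],col) for a,b in s]
S=W(v,cs+es);S2=W(w,rs)
for y,l in((-.0553,.05),(.0578,.035)):
    S2+=W(w,[((0,y-l,.071),(0,y+l,.071))]+[((-.025,y+k*l,.046),(.025,y+k*l,.046)) for k in(-1,1)],(0,255,0))
a=overlay(P["top"],S,(330,205,510,290),4,"a.png");b=overlay(P["top"],S2,(130,225,310,290),4,"b.png")
cv2.imwrite("pics/ab.png",np.vstack([a,b]))
c=overlay(P["side"],S,(280,225,420,395),3,"c.png");d=overlay(P["side"],S2,(240,160,310,245),5,"d.png")
H=max(len(c),len(d));f=lambda i:cv2.copyMakeBorder(i,0,H-len(i),0,0,0)
cv2.imwrite("pics/cd.png",np.hstack([f(c),f(d)]))
E
python3 m2.py
```

```text
2.3
[ 0.4349 -0.1796  0.0803] -922.768310546875
[ 0.4349 -0.1796  0.0797] -922.6868286132812
[ 0.435  -0.1797  0.0791] -922.5061645507812
[ 0.4178  0.234  -0.0304] -236.82382202148438
[ 0.4176  0.234  -0.0318] -236.77877807617188
[ 0.4183  0.234  -0.0322] -236.6432342529297
```

View pics/ab.png

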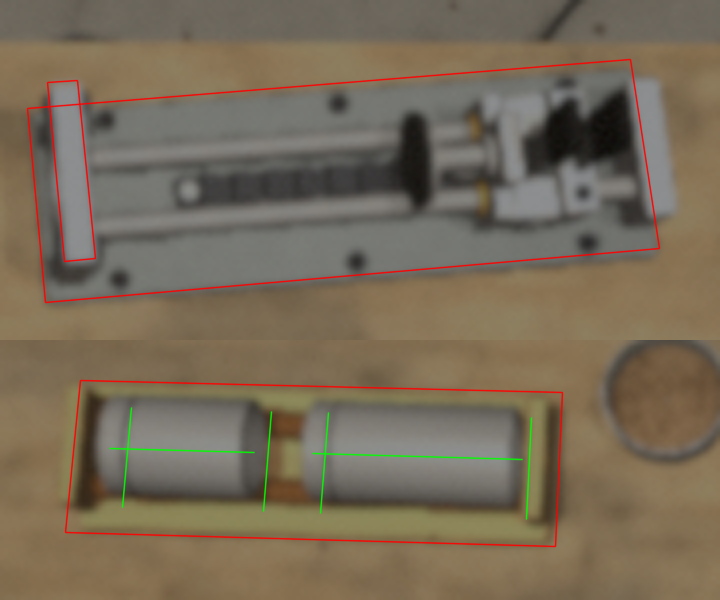

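View pics/cd.png

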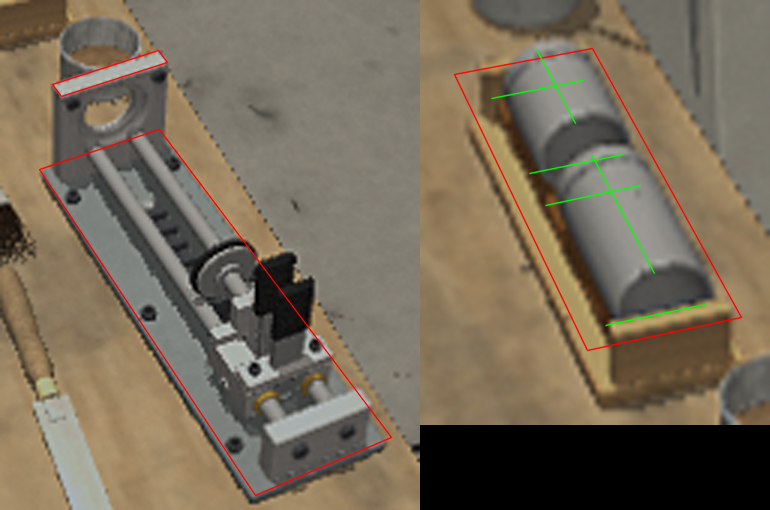

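```bash
cat > m3.py <<'E'
from h import *
import pickle,re
src=open("m2.py").read()
src=src[:src.index("v=fit(")].replace('P={n:arm.get_image(n) for n in("side","top")}\npickle.dump(P,open("P.pkl","wb"))','P={n:arm.get_image(n) for n in("side","top")}')
exec(src)
print("cradle per camera")
top_only=dict(top=cs[:2]+[cs[3]]+es,side=[]);side_only=dict(side=cs+es,top=[])
for s in(top_only,side_only,dict(top=top_only["top"],side=side_only["side"])): fit([.433,-.181,.07],s,(.008,.008,.02))
def fitc(label,L,v0):
    M={}
    for n,p in P.items():
        r=arm.trace(label,p)
        if r: M[n]=r[0]["region"];ys,xs=np.nonzero(M[n]);print(label,n,r[0]["conf"],xs.min(),xs.max(),ys.min(),ys.max())
    th=np.linspace(0,2*np.pi,40)
    def iou(v,ns):
        t=0
        for n in ns:
            X=[(.025*np.cos(a),k*L/2,v[3]+.025*np.sin(a)) for a in th for k in(-1,1)]
            h=cv2.convexHull(proj(P[n],C(v[:3],X)).astype(np.float32))
            m=np.zeros((1920,2560),np.uint8);cv2.fillPoly(m,[np.round((h+.5)*4).astype(int)],1)
            m=cv2.resize(m.astype(np.float32),(640,480),interpolation=cv2.INTER_AREA);g=M[n].astype(float)
            t+=np.minimum(m,g).sum()/np.maximum(m,g).sum()
        return -t
    for ns in [list(M)]:
        v0=np.array(v0);sx=[v0]+[v0+d for d in np.diag([.006,.006,.06,.006])]
        r=minimize(iou,v0,args=(ns,),method="Nelder-Mead",options=dict(initial_simplex=sx,maxiter=250));print(label,ns,r.x,r.fun)
fitc("tube_long",.1,[.423,.183,-.03,.046])
fitc("tube_short",.07,[.425,.297,-.03,.046])
E
python3 m3.py
```

```text
2.4
cradle per camera
[ 0.4347 -0.1797  0.0797] -348.62322998046875
[ 0.4348 -0.1797  0.0797] -348.6145324707031
[ 0.4313 -0.1801  0.0567] -341.2535095214844
[ 0.4353 -0.1798  0.08  ] -507.06951904296875
[ 0.4352 -0.1798  0.0801] -506.9629211425781
[ 0.4352 -0.1797  0.0805] -506.9248962402344
[ 0.4349 -0.1798  0.0792] -854.6492919921875
[ 0.4349 -0.1797  0.0796] -854.5165405273438
[ 0.435  -0.1798  0.0795] -854.447021484375
tube_long side 0.63 267 297 189 222
tube_long top 0.61 206 260 239 266
tube_long ['side', 'top'] [ 0.422   0.1841 -0.0442  0.0478] -1.7477004568092416
tube_short side 0.78 257 280 168 194
tube_short top 0.74 154 196 239 263
tube_short ['side', 'top'] [ 0.4266  0.2985 -0.0241  0.0469] -1.6593546829802848
```

```bash
cat > m4.py <<'E'
from h import *
import pickle
P=pickle.load(open("P.pkl","rb"))
def rect(x0,x1,y0,y1,z):return[((x0,y0,z),(x0,y1,z)),((x1,y0,z),(x1,y1,z)),((x0,y0,z),(x1,y0,z)),((x0,y1,z),(x1,y1,z))]
cs=rect(-.05,.05,-.158,.158,.01)+rect(-.042,.042,.138,.152,.096)+rect(-.0,.0,-.154,-.138,.052)
S=[]
for v,c in(((.435,-.1798,.080),(0,0,255)),((.4313,-.1801,.0567),(0,255,0))):
    S+=[(C(v,a)[0],C(v,b)[0],c) for a,b in cs]
a=overlay(P["top"],S,(335,210,505,285),4,"a2.png")
c=overlay(P["side"],S,(335,310,425,395),4,"c2.png");d=overlay(P["side"],S,(285,235,355,320),4,"c3.png")
b=np.hstack([c,d]);b=cv2.copyMakeBorder(b,0,0,0,a.shape[1]-b.shape[1],0)
cv2.imwrite("pics/a2c2.png",cv2.resize(np.vstack([a,b])[:600],None,fx=1,fy=1))
E
python3 m4.py
```

```text
(no output)
```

View pics/a2c2.png

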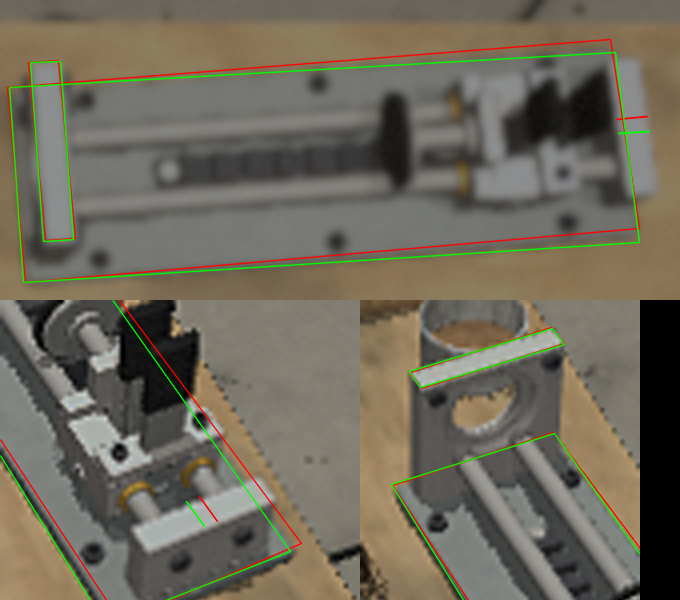

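```bash
cat > to.py <<'E'
import sys
from h import *
from scipy.spatial.transform import Rotation as Ro
# usage: to.py frame x y z yaw  ; frame w=world, c=cradle. tool y along (cos yaw, sin yaw), z down; prints cm in tool axes
def go(t,yaw,fr="w",pose=(.4318,-.180,.060)):
    s=arm.observe();t=np.array(t,float)
    if fr=="c": t=C(pose,t)[0];yaw+=pose[2]
    y=np.array([np.cos(yaw),np.sin(yaw),0]);z=np.array([0,0,-1.]);Rt=np.c_[np.cross(y,z),y,z]
    R=Ro.from_rotvec(s["ee_rot"]).as_matrix()
    print("t",round(s["clock"],2),"pos",np.round(s["position"],4),"F",np.round(s["force"],2),"w",round(s["width"]*9.18,2))
    print("delta cm",np.round(100*R.T@(t-s["position"]),2),"rot",np.round(Ro.from_matrix(R.T@Rt).as_rotvec(),3))
    dc=C((0,0,-pose[2]),s["position"]-[pose[0],pose[1],0])[0];print("tcp in cradle",np.round(dc,4))
if __name__=="__main__": go([float(a) for a in sys.argv[2:5]],float(sys.argv[5]),sys.argv[1])
E
```

Call:
carry_out --claw '[9.1,9.1,9.1,9.1,9.1,9.1,9.1,9.1,9.1,9.1,9.1,9.1,9.1,9.1,9.1,9.1,9.1,9.1,9.1,9.1]' --delta_pos '[[0,0,0],[0,0,0],[0,0,0],[0,0,0],[0,0,0],[0,0,0],[0,0,0],[0,0,0],[0,0,0],[-3.5,1.9,0],[-3.5,1.9,0],[-3.5,1.9,0],[-3.5,1.9,0],[-3.5,1.9,0],[-3.5,1.9,0],[-3.5,1.9,0],[-3.5,1.9,0],[-3.5,1.9,0],[-3.5,1.9,0],[-3.5,1.9,0]]' --angular '[[0,0,0.139],[0,0,0.139],[0,0,0.139],[0,0,0.139],[0,0,0.139],[0,0,0.139],[0,0,0.139],[0,0,0.139],[0,0,0.139],[0,0,0],[0,0,0],[0,0,0],[0,0,0],[0,0,0],[0,0,0],[0,0,0],[0,0,0],[0,0,0],[0,0,0],[0,0,0]]' --force 15

```text
clock: 4.6
position: [0.4138, 0.1909, 0.227]
ee_rot: [-2.264, -2.178, -0.001]
force: [1.0, 0.2, -0.4]
width: 0.996
gripper_force: 0.0
```

```bash
python3 to.py w .422 .184 .12 -.035
```

```text
t 4.6 pos [0.4138 0.1909 0.227 ] F [ 0.96  0.17 -0.37] w 9.15
delta cm [-0.67  0.84 10.7 ] rot [ 0.001 -0.001 -0.004]
tcp in cradle [0.0043 0.3713 0.227 ]
```

Call:
carry_out --claw '[9.1,9.1,9.1,9.1,9.1,9.1,9.1,9.1,9.1,6.5,4.0,4.0,4.0,4.0,4.0]' --delta_pos '[[-0.35,0.42,3],[-0.35,0.42,3],[0,0,3],[0,0,3],[0,0,2.5],[0,0,2],[0,0,1.6],[0,0,1],[0,0,0],[0,0,0],[0,0,0],[0,0,0],[0,0,0],[0,0,0],[0,0,0]]' --angular '[[0,0,0],[0,0,0],[0,0,0],[0,0,0],[0,0,0],[0,0,0],[0,0,0],[0,0,0],[0,0,0],[0,0,0],[0,0,0],[0,0,0],[0,0,0],[0,0,0],[0,0,0]]' --force 12

```text
clock: 6.1
position: [0.4226, 0.1852, 0.0362]
ee_rot: [2.264, 2.177, 0.003]
force: [1.9, 0.2, -1.3]
width: 0.537
gripper_force: 12.0
```

```bash
python3 to.py w .422 .184 .036 -.035
```

```text
t 6.1 pos [0.4226 0.1852 0.0362] F [ 1.93  0.16 -1.33] w 4.93
delta cm [-0.13 -0.06  0.02] rot [ 0.002 -0.001 -0.004]
tcp in cradle [0.0127 0.3651 0.0362]
```

Call:
carry_out --claw '[4,4,4,4,4,4,4,4,4,4,4,4,4,4,4,4,4]' --delta_pos '[[0,0,-1.5],[0,0,-3],[0,0,-3],[0,0,-3],[0,0,-2],[-1.5,0.1,0],[-3,0.15,0],[-3,0.15,0],[-3,0.15,0],[-3,0.15,0],[-3,0.15,0],[-3,0.15,0],[-3,0.15,0],[-3,0.15,0],[-3,0.15,0],[0,0,0],[0,0,0]]' --angular '[[0,0,0],[0,0,0],[0,0,0],[0,0,0],[0,0,0],[0,0,0],[0,0,0],[0,0,0],[0,0,0],[0,0,0],[0,0,0],[0,0,0],[0,0,0],[0,0,0],[0,0,0],[0,0,-0.05],[0,0,-0.045]]'

```text
clock: 7.8
position: [0.4233, -0.1021, 0.1597]
ee_rot: [-2.159, -2.28, 0.002]
force: [0.2, 0.4, -1.9]
width: 0.54
gripper_force: 12.0
```

```bash
python3 to.py c 0 .078 .16 0; cat > v.py <<'E'
from h import *
import sys
n=sys.argv[1];v=(.4318,-.180,.060)
P={k:arm.get_image(k) for k in("side","top")}
for l in sys.argv[2:]:
    R=[]
    for k,p in P.items():
        r=arm.place_of(l,p)
        if r: print(l,k,np.round(px(r[0]["centre"]),1),round(r[0]["conf"],2));R.append(ray(p,px(r[0]["centre"])))
    if len(R)==2:
        x,e=tri(R);print("  ",np.round(x,4),"cradle",np.round(C((0,0,-v[2]),x-[v[0],v[1],0])[0],4),np.round(e[0],4))
a=cv2.resize(P["top"]["frame"][195:295,310:510],None,fx=4,fy=4,interpolation=2)[:,:,::-1]
b=cv2.resize(P["side"]["frame"][210:390,270:420],None,fx=3.3,fy=3.3,interpolation=2)[:,:,::-1]
cv2.imwrite(f"pics/{n}_t.png",a);cv2.imwrite(f"pics/{n}_s.png",b)
E
python3 v.py p1 tube_long tube_short grip seat
```

```text
t 7.8 pos [ 0.4233 -0.1021  0.1597] F [ 0.21  0.42 -1.87] w 4.96
delta cm [-0.03  0.38 -0.03] rot [-0.002  0.    -0.005]
tcp in cradle [-0.0038  0.0783  0.1597]
tube_long side [330.7 241.2] 0.85
tube_short side [269.6 182.7] 0.84
tube_short top [174.6 252.6] 0.73
   [0.4264 0.3001 0.0446] cradle [0.0234 0.4795 0.0446] 0.0031
grip side [373.4 323. ] 0.55
seat side [315.6 259.8] 0.77
seat top [345.2 249.2] 0.56
   [ 0.4243 -0.0327  0.0624] cradle [0.0014 0.1475 0.0624] 0.0011
```

Call:
carry_out --claw '[4,4,4,4,4,4,4,4]' --delta_pos '[[0,0.2,1.5],[0,0.18,2],[0,0,2],[0,0,2],[0,0,1.4],[0,0,0.8],[0,0,0.5],[0,0,0]]' --angular '[[0,0,-0.005],[0,0,0],[0,0,0],[0,0,0],[0,0,0],[0,0,0],[0,0,0],[0,0,0]]'

```text
clock: 9.1
position: [0.4285, -0.1001, 0.0586]
ee_rot: [-2.153, -2.288, 0.0]
force: [-0.3, -0.0, -1.5]
width: 0.54
gripper_force: 12.0
```

```bash
python3 to.py c 0 .078 .0525 0;python3 v.py p2 tube_long grip
```

```text
t 9.1 pos [ 0.4285 -0.1001  0.0586] F [-0.33 -0.02 -1.52] w 4.96
delta cm [-0.19 -0.15  0.61] rot [-0.    -0.     0.001]
tcp in cradle [0.0015 0.0799 0.0586]
tube_long side [330.5 279. ] 0.89
grip side [372.4 320.4] 0.6
grip top [479.2 235.1] 0.58
   [ 0.4379 -0.2753  0.1181] cradle [ 0.0004 -0.0955  0.1181] 0.0024
```

View pics/p2_s.png

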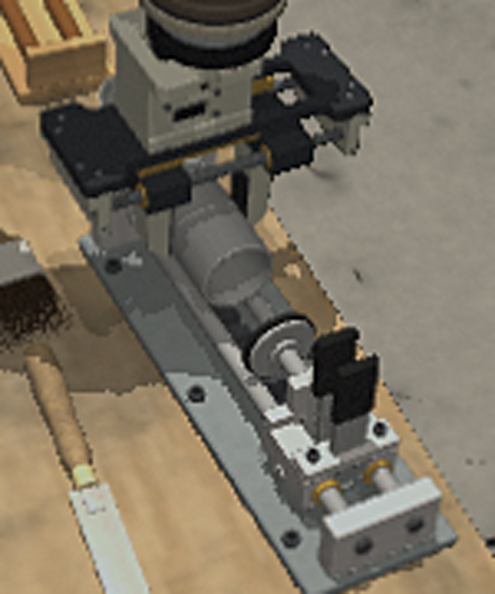

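Call:
carry_out --claw '[4,4,4,4,4]' --delta_pos '[[0,-0.1,0.25],[0,0,0.2],[0,0,0.1],[0,0,0.1],[0,0,0]]' --angular '[[0,0,0],[0,0,0],[0,0,0],[0,0,0],[0,0,0]]'

```text
clock: 9.9
position: [0.4275, -0.1002, 0.0522]
ee_rot: [-2.153, -2.288, 0.0]
force: [-1.3, -0.0, -0.6]
width: 0.542
gripper_force: 12.0
```

```bash
python3 to.py c 0 .078 .0525 0
```

```text
t 9.9 pos [ 0.4275 -0.1002  0.0522] F [-1.31 -0.03 -0.57] w 4.98
delta cm [-0.2  -0.05 -0.03] rot [-0.    -0.     0.001]
tcp in cradle [0.0005 0.08   0.0522]
```

Call:
carry_out --claw '[5.4,6.5,9.1,9.1,9.1,9.1,9.1,9.1,5,4,4,4]' --delta_pos '[[0,0,0],[0,0,0],[0,0,-0.2],[0,0,-0.2],[-2,0,0],[-2.5,0,0],[-2.3,0,0],[0,0,0],[0,0,0],[0,0,0],[0,0,0],[0,0,0]]' --angular '[[0,0,0],[0,0,0],[0,0,0],[0,0,0],[0,0,0],[0,0,0],[0,0,0],[0,0,0],[0,0,0],[0,0,0],[0,0,0],[0,0,0]]'

```text
clock: 11.1
position: [0.4317, -0.1672, 0.0562]
ee_rot: [-2.151, -2.289, -0.0]
force: [0.5, 0.5, 0.1]
width: 0.692
gripper_force: 0.0
```

```bash
python3 to.py c 0 .012 .056 0;python3 v.py p3 tube_long
```

```text
t 11.1 pos [ 0.4317 -0.1672  0.0562] F [0.53 0.46 0.08] w 6.35
delta cm [-0.08 -0.07  0.02] rot [-0.    -0.     0.002]
tcp in cradle [0.0007 0.0128 0.0562]
tube_long side [330.1 282.2] 0.66
```

View pics/p3_s.png

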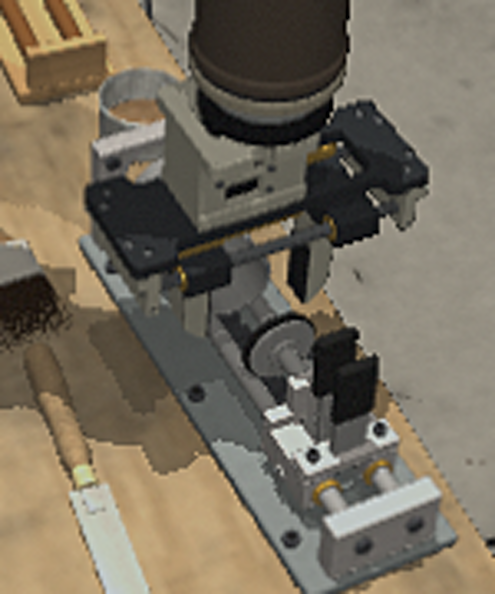

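Call:
carry_out --claw '[4,4,4,4,4,4,4,4,4,4]' --delta_pos '[[0,0,0],[0,0,0],[0,0,0],[0.3,0,0],[0.3,0,0],[0.3,0,0],[0.3,0,0],[0.3,0,0],[0.2,0,0],[0,0,0]]' --angular '[[0,0,0],[0,0,0],[0,0,0],[0,0,0],[0,0,0],[0,0,0],[0,0,0],[0,0,0],[0,0,0],[0,0,0]]'

```text
clock: 12.3
position: [0.4306, -0.1506, 0.0562]
ee_rot: [-2.152, -2.288, -0.0]
force: [0.2, 0.3, -0.5]
width: 0.436
gripper_force: 0.0
```

```bash
python3 to.py c 0 .0345 .056 0
```

```text
t 12.3 pos [ 0.4306 -0.1506  0.0562] F [ 0.19  0.27 -0.49] w 4.01
delta cm [ 0.51 -0.06  0.02] rot [-0.    -0.     0.001]
tcp in cradle [0.0006 0.0294 0.0562]
```

Call:
carry_out --claw '[4,4,4,4]' --delta_pos '[[0.12,0,0],[0.12,0,0],[0.12,0,0],[0,0,0]]' --angular '[[0,0,0],[0,0,0],[0,0,0],[0,0,0]]'

```text
clock: 12.7
position: [0.4306, -0.1487, 0.0563]
ee_rot: [2.153, 2.286, -0.001]
force: [-0.2, -5.5, -0.8]
width: 0.435
gripper_force: 2.8
```

Call:
carry_out --claw '[4,4,4]' --delta_pos '[[0.1,0,0],[0.1,0,0],[0,0,0]]' --angular '[[0,0,0],[0,0,0],[0,0,0]]'

```text
clock: 13.0
position: [0.4306, -0.1485, 0.0565]
ee_rot: [2.152, 2.283, -0.003]
force: [-1.6, -12.3, -2.8]
width: 0.436
gripper_force: 6.1
```

```bash
python3 to.py c 0 .0345 .056 0;python3 v.py p4 tube_long
```

```text
t 13.0 pos [ 0.4306 -0.1485  0.0565] F [ -1.57 -12.33  -2.81] w 4.0
delta cm [ 0.3  -0.07  0.05] rot [ 0.001  0.004 -0.001]
tcp in cradle [0.0007 0.0315 0.0565]
tube_long side [328.1 277.2] 0.72
```

Call:
carry_out --claw '[4,4,4,4,4,4,4,4,4,4]' --delta_pos '[[-0.4,0,0],[-0.8,0,0],[0,0,-2],[0,0,-3],[0,0,-3],[0,0,-3],[0,0,-3],[-3,0,0],[-4,0,0],[-4,0,0]]' --angular '[[0,0,0],[0,0,0],[0,0,0],[0,0,0],[0,0,0],[0,0,0],[0,0,0],[0,0,0],[0,0,0],[0,0,0]]'

```text
clock: 14.2
position: [0.4383, -0.2679, 0.1966]
ee_rot: [2.15, 2.291, 0.002]
force: [0.9, -0.1, -0.0]
width: 0.432
gripper_force: 0.0
```

```bash
cat > m5.py <<'E'
from h import *
import pickle
P={n:arm.get_image(n) for n in("side","top")}
pickle.dump(P,open("P5.pkl","wb"))
v=(.4318,-.180,.060);th=np.linspace(0,2*np.pi,40)
for n,p in P.items():
    for l in("tube_long","seat","grip"):
        r=arm.place_of(l,p)
        print(n,l,[(np.round(px(x["centre"]),1),round(x["conf"],2)) for x in r[:1]])
S=[]
for y,c in((.044,(0,255,0)),(.038,(0,0,255))):
    K=[C(v,(.025*np.cos(a),y,.062+.025*np.sin(a)))[0] for a in th];S+=[(K[i],K[i+1],c) for i in range(39)]
K=[C(v,(.0265*np.cos(a),.138,.062+.0265*np.sin(a)))[0] for a in th];S+=[(K[i],K[i+1],(255,0,0)) for i in range(39)]
K=[(-.042,.138,.096),(.042,.138,.096),(.042,.152,.096),(-.042,.152,.096),(-.042,.138,.096)]
S+=[(C(v,K[i])[0],C(v,K[i+1])[0],(255,0,0)) for i in range(4)]
a=overlay(P["top"],S,(335,215,435,285),6,"a5.png")
c=overlay(P["side"],S,(290,235,350,320),6,"c5.png")
c0=overlay(P["top"],[],(335,225,405,275),5,"a6.png")
H=c.shape[0];a=a[:, :]
W=np.zeros((max(H,a.shape[0]),800,3),np.uint8)
c=cv2.resize(c,(360,510));a=a[:,:440];W[:510,:360]=c;W[:a.shape[0],360:800]=a
cv2.imwrite("pics/m5.png",W)
E
python3 m5.py
```

```text
side tube_long [(array([324.5, 275.8]), 0.57)]
side seat [(array([316.4, 261. ]), 0.61)]
side grip [(array([374.1, 318.8]), 0.61)]
top tube_long [(array([373.4, 248.3]), 0.82)]
top seat [(array([346.7, 248.8]), 0.9)]
top grip [(array([476.5, 234.6]), 0.97)]
```

View pics/m5.png

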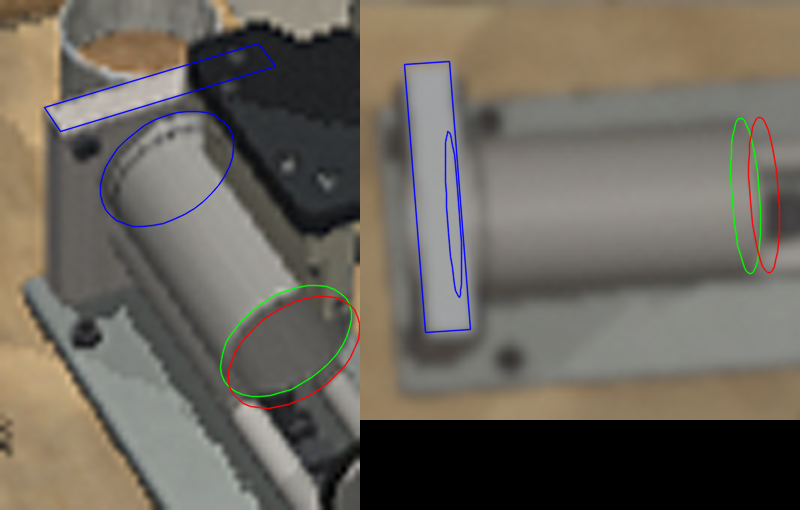

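```bash
python3 - <<'E'
from h import *
import pickle
P=pickle.load(open("P5.pkl","rb"));v=(.4318,-.180,.060)
p=P["top"];g=cv2.cvtColor(p["frame"],cv2.COLOR_RGB2GRAY).astype(np.float32)
ys=np.arange(.024,.064,.002)
def prof(xz,ys):
    out=0
    for x,z in xz:
        u=proj(p,C(v,[(x,y,z) for y in ys])).astype(np.float32);out=out+cv2.remap(g,u[:,:1],u[:,1:],1)[:,0]
    return np.round(out/len(xz)).astype(int)
print(list(zip(np.round(ys*1000).astype(int),prof([(-.01,.0849),(-.005,.0865),(0,.087),(.005,.0865)],ys))))
ys=np.arange(.126,.160,.002)
print(list(zip(np.round(ys*1000).astype(int),prof([(x,.096) for x in(-.035,.035,-.03,.03)],ys))))
R=[ray(P["top"],(476.5,234.6)),ray(P["side"],(374.1,318.8))]
x,e=tri(R);print(x,e,C((0,0,-v[2]),x-[v[0],v[1],0])[0])
for z in(.112,):
  for r in R: 
    o,d=r;q=o+d*(z-o[2])/d[2];print(C((0,0,-v[2]),q-[v[0],v[1],0])[0])
E
```

```text
[(np.int64(24), np.int64(86)), (np.int64(26), np.int64(87)), (np.int64(28), np.int64(89)), (np.int64(30), np.int64(89)), (np.int64(32), np.int64(88)), (np.int64(34), np.int64(87)), (np.int64(36), np.int64(87)), (np.int64(38), np.int64(87)), (np.int64(40), np.int64(90)), (np.int64(42), np.int64(101)), (np.int64(44), np.int64(120)), (np.int64(46), np.int64(134)), (np.int64(48), np.int64(139)), (np.int64(50), np.int64(140)), (np.int64(52), np.int64(140)), (np.int64(54), np.int64(140)), (np.int64(56), np.int64(140)), (np.int64(58), np.int64(140)), (np.int64(60), np.int64(140)), (np.int64(62), np.int64(140))]
[(np.int64(126), np.int64(101)), (np.int64(128), np.int64(101)), (np.int64(130), np.int64(101)), (np.int64(132), np.int64(96)), (np.int64(134), np.int64(92)), (np.int64(136), np.int64(106)), (np.int64(138), np.int64(136)), (np.int64(140), np.int64(155)), (np.int64(142), np.int64(160)), (np.int64(144), np.int64(161)), (np.int64(146), np.int64(161)), (np.int64(148), np.int64(158)), (np.int64(150), np.int64(145)), (np.int64(152), np.int64(114)), (np.int64(154), np.int64(90)), (np.int64(156), np.int64(100)), (np.int64(158), np.int64(117))]
[ 0.44126752 -0.2714882   0.11626434] [np.float64(0.00036378844558946814), np.float64(0.00036378844558934557)] [ 0.00396449 -0.09189128  0.11626434]
[ 0.00516284 -0.09354544  0.112     ]
[ 0.0057958  -0.08873362  0.112     ]
```

```bash
python3 - <<'E'
from h import *
import pickle
print(arm.observe()["joints"].round(3))
P=pickle.load(open("P.pkl","rb"));v=(.4318,-.180,.060)
p=P["top"];g=cv2.cvtColor(p["frame"],cv2.COLOR_RGB2GRAY).astype(np.float32)
def prof(xz,ys):
    out=0
    for x,z in xz:
        u=proj(p,C(v,[(x,y,z) for y in ys])).astype(np.float32);out=out+cv2.remap(g,u[:,:1],u[:,1:],1)[:,0]
    return [(int(round(y*1000)),int(o)) for y,o in zip(ys,out/len(xz))]
print("nose",prof([(0,.086),(.004,.086),(-.004,.086)],np.arange(-.045,0,.002)))
print("grips",prof([(0,.129),(.008,.129),(-.008,.129)],np.arange(-.14,-.03,.003)))
ys=np.arange(-.11,-.09,.02)
for y in(-.107,-.065): print("x prof",y,[(int(round(x*1000)),int(cv2.remap(g,*[proj(p,C(v,[(x,y,.129)]))[:,i:i+1].astype(np.float32) for i in(0,1)],1)[0,0])) for x in np.arange(-.03,.031,.003)])
for y in (-.105,-.06):print(proj(p,C(v,[(0,y,.129)])))
E
```

```text
[-0.087  0.319  0.685  1.925 -0.242  0.981  0.773]
nose [(-45, 110), (-43, 112), (-41, 112), (-39, 113), (-37, 113), (-35, 114), (-33, 115), (-31, 116), (-29, 115), (-27, 101), (-25, 71), (-23, 41), (-21, 29), (-19, 25), (-17, 24), (-15, 26), (-13, 32), (-11, 46), (-9, 62), (-7, 73), (-5, 80), (-3, 84), (-1, 84)]
grips [(-140, 111), (-137, 106), (-134, 104), (-131, 105), (-128, 106), (-125, 111), (-122, 129), (-119, 140), (-116, 141), (-113, 139), (-110, 120), (-107, 62), (-104, 26), (-101, 19), (-98, 18), (-95, 26), (-92, 35), (-89, 47), (-86, 56), (-83, 39), (-80, 28), (-77, 25), (-74, 32), (-71, 38), (-68, 61), (-65, 84), (-62, 92), (-59, 103), (-56, 118), (-53, 133), (-50, 135), (-47, 116), (-44, 98), (-41, 98), (-38, 84), (-35, 92), (-32, 100)]
x prof -0.107 [(-30, 87), (-27, 81), (-24, 77), (-21, 70), (-18, 67), (-15, 68), (-12, 70), (-9, 67), (-6, 61), (-3, 57), (0, 59), (3, 65), (6, 63), (9, 63), (12, 67), (15, 81), (18, 99), (21, 108), (24, 105), (27, 108), (30, 112)]
x prof -0.065 [(-30, 140), (-27, 139), (-24, 120), (-21, 77), (-18, 52), (-15, 39), (-12, 35), (-9, 36), (-6, 36), (-3, 49), (0, 78), (3, 115), (6, 135), (9, 139), (12, 138), (15, 127), (18, 117), (21, 113), (24, 112), (27, 114), (30, 113)]
[[486.01779388 234.9843472 ]]
[[461.79111997 236.50216899]]
```

Call:
carry_out --claw '[9.1,9.1,9.1,9.1,9.1,9.1,9.1,9.1,9.1,9.1,9.1,9.1]' --delta_pos '[[0,0,0],[0,0,0],[0,0,0],[0,0,0],[0,0,0],[0,0,0],[0,0,0],[0,0,0],[0,0,0],[0,0,0],[0,0,0],[0,0,0]]' --angular '[[0,0,-0.143],[0,0,-0.143],[0,0,-0.143],[0,0,-0.143],[0,0,-0.143],[0,0,-0.143],[0,0,-0.143],[0,0,-0.143],[0,0,-0.143],[0,0,-0.143],[0,0,-0.143],[0,0,0]]'

```text
clock: 15.8
position: [0.438, -0.2663, 0.1963]
ee_rot: [-0.105, 3.14, 0.001]
force: [-0.2, 0.6, -0.9]
width: 0.988
gripper_force: 0.0
```

```bash
python3 to.py c 0 -.095 .093 1.5708; python3 -c "
from cell import arm;print(arm.observe()['joints'].round(2))"
```

```text
t 15.8 pos [ 0.438  -0.2663  0.1963] F [-0.16  0.55 -0.86] w 9.07
delta cm [ 0.11 -0.86 10.33] rot [0.    0.    0.007]
tcp in cradle [ 0.001  -0.0865  0.1963]
[ 0.18  0.28  0.34  1.91 -0.11  0.97  2.2 ]
```

Call:
carry_out --claw '[9.1,9.1,9.1,9.1,9.1,9.1,9.1]' --delta_pos '[[0.1,-0.45,0],[0,-0.4,2],[0,0,2.5],[0,0,2.5],[0,0,2],[0,0,1.3],[0,0,0]]' --angular '[[0,0,0.007],[0,0,0],[0,0,0],[0,0,0],[0,0,0],[0,0,0],[0,0,0]]'

```text
clock: 16.5
position: [0.4364, -0.2753, 0.0919]
ee_rot: [0.085, -3.138, -0.002]
force: [-0.3, 0.5, 1.1]
width: 0.995
gripper_force: 0.0
```

```bash
python3 to.py c 0 -.095 .093 1.5708; python3 v.py p5 grip
```

```text
t 16.5 pos [ 0.4364 -0.2753  0.0919] F [-0.3   0.54  1.12] w 9.13
delta cm [-0.11  0.04 -0.11] rot [ 0.001 -0.003 -0.006]
tcp in cradle [-0.0011 -0.0954  0.0919]
grip side [372.9 318.9] 0.9
grip top [481.  238.5] 0.92
   [ 0.4337 -0.2771  0.1243] cradle [-0.0039 -0.097   0.1243] 0.0011
```

View pics/p5_s.png

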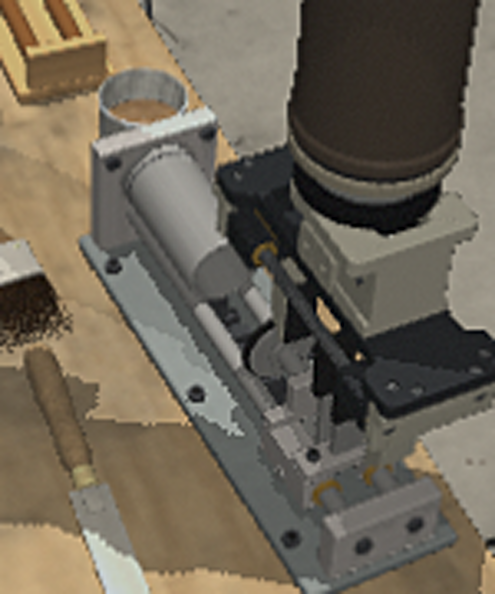

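Call:
carry_out --claw '[7,5,4,3,2.2,2.2,2.2,2.2,2.2,2.2,2.2]' --delta_pos '[[0,0,-0.1],[0,0,0],[0,0,0],[0,0,0],[0,0,0],[0,0,0],[0,0,0],[0,0,0],[0,0,0],[0,0,0],[0,0,0]]' --angular '[[0,0,0],[0,0,0],[0,0,0],[0,0,0],[0,0,0],[0,0,0],[0,0,0],[0,0,0],[0,0,0],[0,0,0],[0,0,0]]' --force 15

```text
clock: 17.8
position: [0.4373, -0.2766, 0.0942]
ee_rot: [-0.087, 3.14, -0.001]
force: [0.7, -5.5, -5.0]
width: 0.28
gripper_force: 15.0
```

```bash
python3 to.py c 0 -.095 .093 1.5708
```

```text
t 17.8 pos [ 0.4373 -0.2766  0.0942] F [ 0.68 -5.53 -5.05] w 2.57
delta cm [-0.03  0.17  0.12] rot [-0.001  0.    -0.004]
tcp in cradle [-0.0003 -0.0967  0.0942]
```

Call:
carry_out --claw '[2.2,2.2,2.2,2.2,2.2,2.2,2.2,2.2,2.2,2.2,2.2]' --delta_pos '[[0,0.2,0],[0,0.4,0],[0,0.6,0],[0,0.6,0],[0,0.6,0],[0,0.6,0],[0,0.6,0],[0,0.6,0],[0,0.6,0],[0,0.4,0],[0,0,0]]' --angular '[[0,0,0],[0,0,0],[0,0,0],[0,0,0],[0,0,0],[0,0,0],[0,0,0],[0,0,0],[0,0,0],[0,0,0],[0,0,0]]'

```text
clock: 18.9
position: [0.4336, -0.2241, 0.0942]
ee_rot: [0.088, -3.139, 0.0]
force: [-2.7, -3.6, -0.7]
width: 0.278
gripper_force: 15.0
```

```bash
python3 to.py c 0 -.031 .094 1.5708
```

```text
t 18.9 pos [ 0.4336 -0.2241  0.0942] F [-2.7  -3.64 -0.69] w 2.55
delta cm [-0.08  1.31  0.02] rot [-0.    -0.001 -0.004]
tcp in cradle [-0.0008 -0.0441  0.0942]
```

Call:
carry_out --claw '[2.2,2.2,2.2,2.2,2.2,2.2]' --delta_pos '[[-0.06,0.2,0],[0,0.3,0],[0,0.3,0],[0,0.2,0],[0,0.1,0],[0,0,0]]' --angular '[[0,0,0],[0,0,0],[0,0,0],[0,0,0],[0,0,0],[0,0,0]]'

```text
clock: 19.5
position: [0.4329, -0.2138, 0.0941]
ee_rot: [0.086, -3.139, 0.001]
force: [-4.7, -5.8, 2.3]
width: 0.279
gripper_force: 15.0
```

Call:
carry_out --claw '[2.2,2.2]' --delta_pos '[[0,0.15,0],[0,0.15,0]]' --angular '[[0,0,0],[0,0,0]]'

```text
clock: 19.7
position: [0.4328, -0.2116, 0.0942]
ee_rot: [0.085, -3.139, 0.002]
force: [-3.6, -9.7, -2.0]
width: 0.28
gripper_force: 15.0
```

Call:
carry_out --claw '[2.2,2.2]' --delta_pos '[[0,0.15,0],[0,0.15,0]]' --angular '[[0,0,0],[0,0,0]]'

```text
clock: 19.9
position: [0.4326, -0.2089, 0.0942]
ee_rot: [0.085, -3.139, 0.003]
force: [-4.3, -11.3, -1.9]
width: 0.28
gripper_force: 15.0
```

```bash
python3 to.py c 0 -.031 .094 1.5708
```

```text
t 19.9 pos [ 0.4326 -0.2089  0.0942] F [ -4.28 -11.26  -1.9 ] w 2.57
delta cm [-0.1  -0.21  0.02] rot [-0.002 -0.002 -0.006]
tcp in cradle [-0.0009 -0.0289  0.0942]
```

Call:
carry_out --claw '[2.2,2.2]' --delta_pos '[[0,0.15,0],[0,0,0]]' --angular '[[0,0,0],[0,0,0]]'

```text
clock: 20.1
position: [0.4325, -0.2072, 0.0942]
ee_rot: [0.085, -3.139, 0.003]
force: [-4.5, -9.3, -1.0]
width: 0.281
gripper_force: 15.0
```

```bash
python3 to.py c 0 -.031 .094 1.5708; cat > q.py <<'E'
# profiles in top view: nose/lever/fixed grip positions
from h import *
import sys
p=arm.get_image("top");v=(.4318,-.180,.060)
g=cv2.cvtColor(p["frame"],cv2.COLOR_RGB2GRAY).astype(np.float32)
def prof(xz,ys):
    out=0
    for x,z in xz:
        u=proj(p,C(v,[(x,y,z) for y in ys])).astype(np.float32);out=out+cv2.remap(g,u[:,:1],u[:,1:],1)[:,0]
    return " ".join(f"{int(round(y*1000))}:{int(o)}" for y,o in zip(ys,out/len(xz)))
print("axis87",prof([(0,.086),(.004,.086),(-.004,.086)],np.arange(.0,.08,.003)))
print("z129",prof([(0,.129),(.008,.129),(-.008,.129)],np.arange(-.08,.06,.004)))
E
python3 q.py
```

```text
t 20.1 pos [ 0.4325 -0.2072  0.0942] F [-4.48 -9.26 -1.02] w 2.58
delta cm [-0.1  -0.38  0.02] rot [-0.002 -0.002 -0.006]
tcp in cradle [-0.001  -0.0272  0.0942]
axis87 0:54 3:62 6:64 9:61 12:53 15:50 18:49 21:50 24:50 27:50 30:50 33:54 36:53 39:55 42:60 45:55 48:55 51:84 54:96 57:117 60:143 63:148 66:148 69:148 72:148 75:149 78:149
z129 -80:45 -76:41 -72:37 -68:34 -64:30 -60:30 -56:39 -52:45 -48:50 -44:61 -40:58 -36:44 -32:39 -28:31 -24:28 -20:27 -16:31 -12:30 -8:30 -4:32 0:33 4:32 8:50 12:84 16:89 20:78 24:56 28:49 32:50 36:50 40:50 44:52 48:53 52:53 56:55
```

Call:
carry_out --claw '[5,8,8,8,8,8,8,6.5,6.5,6.5]' --delta_pos '[[0,0,0],[0,0,0],[0,0,0],[0,0,0],[0,0,0],[-0.1,0.5,0],[0,0.5,0],[0,0,0],[0,0,0],[0,0,0]]' --angular '[[0,0,0],[0,0,0],[0,0,0],[0,0,0],[0,0,0],[0,0,0],[0,0,0],[0,0,0],[0,0,0],[0,0,0]]'

```text
clock: 21.15
position: [0.4344, -0.1954, 0.0943]
ee_rot: [-0.088, 3.14, -0.0]
force: [-0.3, -0.1, 0.2]
width: 0.717
gripper_force: 0.0
```

```bash
python3 to.py c 0 -.0077 .094 1.5708; python3 v.py p6 grip pawl; python3 q.py
```

```text
t 21.15 pos [ 0.4344 -0.1954  0.0943] F [-0.33 -0.14  0.22] w 6.58
delta cm [0.17 0.78 0.03] rot [-0.     0.    -0.004]
tcp in cradle [ 0.0017 -0.0155  0.0943]
grip side [353.6 294.6] 0.58
grip top [443.  240.6] 0.9
   [ 0.4293 -0.207   0.1216] cradle [-0.0042 -0.0268  0.1216] 0.0003
axis87 0:31 3:31 6:35 9:42 12:43 15:43 18:44 21:44 24:47 27:49 30:50 33:52 36:52 39:52 42:51 45:55 48:58 51:55 54:55 57:54 60:53 63:75 66:98 69:127 72:148 75:150 78:150
z129 -80:35 -76:44 -72:52 -68:48 -64:49 -60:49 -56:41 -52:38 -48:35 -44:34 -40:44 -36:51 -32:59 -28:61 -24:50 -20:42 -16:33 -12:27 -8:27 -4:45 0:67 4:77 8:53 12:36 16:42 20:48 24:48 28:47 32:49 36:50 40:51 44:51 48:51 52:52 56:53
```

View pics/p6_s.png

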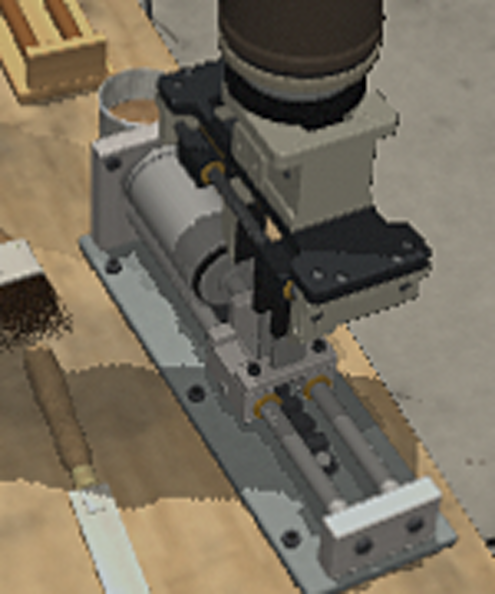

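Call:
carry_out --claw '[6.5,6.5,6.5,6.5]' --delta_pos '[[0.1,0.3,0],[0,0.3,0],[0,0.15,0],[0,0,0]]' --angular '[[0,0,0],[0,0,0],[0,0,0],[0,0,0]]'

```text
clock: 21.9
position: [0.4329, -0.1878, 0.0942]
ee_rot: [-0.089, 3.14, -0.0]
force: [0.9, -1.2, 0.1]
width: 0.706
gripper_force: 0.1
```

Call:
carry_out --claw '[6.5,6.5,6.5]' --delta_pos '[[0,0.1,0],[0,0.1,0],[0,0,0]]' --angular '[[0,0,0],[0,0,0],[0,0,0]]'

```text
clock: 22.2
position: [0.433, -0.1876, 0.0942]
ee_rot: [-0.086, 3.14, -0.003]
force: [0.9, -7.4, -6.1]
width: 0.706
gripper_force: 3.9
```

```bash
python3 to.py c 0 0 .094 1.5708
```

```text
t 22.2 pos [ 0.433  -0.1876  0.0942] F [ 0.95 -7.41 -6.11] w 6.48
delta cm [0.07 0.77 0.02] rot [-0.002  0.001 -0.005]
tcp in cradle [ 0.0007 -0.0077  0.0942]
```

Call:
carry_out --claw '[6.5,6.5]' --delta_pos '[[0,0.1,0],[0,0,0]]' --angular '[[0,0,0],[0,0,0]]'

```text
clock: 22.4
position: [0.433, -0.1874, 0.0942]
ee_rot: [-0.085, 3.139, -0.005]
force: [0.7, -11.1, -8.1]
width: 0.708
gripper_force: 5.7
```

Call:
carry_out --claw '[6.5,6.5]' --delta_pos '[[0,0.08,0],[0,0,0]]' --angular '[[0,0,0],[0,0,0]]'

```text
clock: 22.6
position: [0.433, -0.1874, 0.0942]
ee_rot: [-0.084, 3.139, -0.006]
force: [0.8, -14.2, -10.1]
width: 0.708
gripper_force: 7.1
```

Call:
carry_out --claw '[6.5,6.5]' --delta_pos '[[0,0.04,0],[0,0,0]]' --angular '[[0,0,0],[0,0,0]]'

```text
clock: 22.8
position: [0.433, -0.1873, 0.0942]
ee_rot: [-0.084, 3.139, -0.007]
force: [1.5, -15.7, -10.3]
width: 0.706
gripper_force: 7.8
```

```bash
python3 to.py c 0 0 .094 1.5708; python3 - <<'E'
from h import *
p=arm.get_image("top");s=arm.get_image("side");v=(.4318,-.18,.06)
for l in("lever","carriage","nose"):
    for n,q in(("top",p),("side",s)):
        r=arm.trace(l,q)
        if r:
            m=r[0]["region"];ys,xs=np.nonzero(m);print(l,n,round(r[0]["conf"],2),np.round(px(r[0]["centre"]),1),xs.min(),xs.max(),ys.min(),ys.max(),m.sum())
q=.078
for a,y in(("fixed out",q-.105-.013),("lever ride",q-.105+.019),("lever in",q-.105+.032)):
    print(a,*[np.round(proj(k,C(v,[(x,y,.129) for x in(-.013,.013)])),1).tolist() for k in(p,s)])
u=np.round(proj(s,C(v,[(0,q-.105+.01,.12)]))[0]).astype(int);print(u)
g=cv2.cvtColor(s["frame"],cv2.COLOR_RGB2GRAY)
for r in range(u[1]-20,u[1]+18,2): print(r," ".join(f"{x:3d}" for x in g[r,u[0]-26:u[0]+26:2]))
print("cols",u[0]-26)
E
```

```text
t 22.8 pos [ 0.433  -0.1873  0.0942] F [  1.48 -15.73 -10.28] w 6.48
delta cm [0.08 0.74 0.02] rot [-0.004  0.001 -0.007]
tcp in cradle [ 0.0008 -0.0074  0.0942]
lever side 0.52 [347.2 308.6] 346 351 297 316 86
carriage top 0.6 [424.5 255.8] 402 439 231 263 356
carriage side 0.4 [351.2 332.6] 295 406 248 390 5591
nose side 0.47 [338.5 296.2] 328 347 285 301 248
fixed out [[451.8, 244.3], [450.1, 230.1]] [[353.2, 297.9], [365.4, 293.8]]
lever ride [[434.2, 245.4], [432.7, 231.2]] [[345.2, 286.7], [357.2, 282.8]]
lever in [[427.1, 245.8], [425.5, 231.7]] [[342.1, 282.3], [354.0, 278.4]]
[353 291]
271 154 153 153 149  89  75  56  54  30  16  21  14  75  85 138  98 100 100 100 102 102 107  81  65  43  25
273 160 114  85  83 112  79  47  58  53  19  19  24  15  85 110  99 101 103 106  81  63  43  27  33  33  33
275  87  91  92  89  90  77  46  49  53  51   8 146  20  37  95 108  82  64  43  29  33  35  34  32  35  33
277  93  92  92  91  77  77  44  22  48  61  15 150 148  15  55  32  30  34  32  35  34  37  36  33  32  35
279  89  92  90  93  83  78  30  18  33  58  50 112  95  19  20  3
[... 862 characters left out ...]
 88  16  30  35  30  19  24  19  35  98  95
297  74  11  88  77  82  78  69  86  89  69  18  22  24  31  39  88  47  24  26  20  34  94 100 104  99  96
299  90  49  88  78  80  76  75 106 104 112  17  22  16  16  48  87  85  96  92  95  96 100  96  96  95  94
301  79  93  62  66  85  83  71 107 112 122  20  18  20  23  67  87  88 106  74  98  95  94  95  95  94  93
303  67 104 109  80  34  36  55  93  92  96  12  14  14  15  83  81  96  44  35  98  95  94  91  90  45 138
305  78  80 107 109  50  40  63  92  90  91  94  71  92  17  78  86  96  94  96  95  93 127 160 146 145 138
307  79  75  92 111  96  18  84  97  91  92  95  72  89  17  82  90  96  96  94  91  82 166 161 155 145 146
cols 327
```

Call:
carry_out --claw '[6.5,6.5,6.5]' --delta_pos '[[0,0,0.1],[0,0,0.1],[0,0,0]]' --angular '[[0,0,0],[0,0,0],[0,0,0]]'

```text
clock: 23.5
position: [0.4336, -0.1873, 0.0932]
ee_rot: [-0.084, 3.137, -0.007]
force: [-1.4, -12.6, 4.0]
width: 0.71
gripper_force: 6.3
```

Call:
carry_out --claw '[6.5,6.5]' --delta_pos '[[0,0.08,-0.05],[0,0,0]]' --angular '[[0,0,0],[0,0,0]]'

```text
clock: 23.7
position: [0.4336, -0.1871, 0.0933]
ee_rot: [-0.083, 3.137, -0.008]
force: [1.4, -17.0, -4.3]
width: 0.709
gripper_force: 8.3
```

Call:
carry_out --claw '[6.5,6.5]' --delta_pos '[[0,0.04,0],[0,0,0]]' --angular '[[0,0,0],[0,0,0]]'

```text
clock: 23.9
position: [0.4336, -0.1871, 0.0933]
ee_rot: [-0.083, 3.137, -0.009]
force: [0.8, -18.1, -5.9]
width: 0.712
gripper_force: 9.0
```

Call:
carry_out --claw '[6.5,6.5,6.5,6.5,6.5,6.5,6.5,6.5,6.5,6.5]' --delta_pos '[[0,-0.4,0],[0,-0.4,0],[0,0,-2],[0,0,-3],[0,0,-4],[0,-4,-3],[0,-5,0],[0,-5,0],[0,-5,0],[0,0,0]]' --angular '[[0,0,0],[0,0,0],[0,0,0],[0,0,0],[0,0,0],[0,0,0],[0,0,0],[0,0,0],[0,0,0],[0,0,0]]'

```text
clock: 24.9
position: [0.4418, -0.3871, 0.2127]
ee_rot: [0.077, -3.14, 0.006]
force: [-0.5, 0.7, -0.5]
width: 0.707
gripper_force: 0.0
```

```bash
cat > lev.py <<'E'
from h import *
import pickle
v=(.4318,-.18,.06)
A=pickle.load(open("P.pkl","rb"));B={n:arm.get_image(n) for n in("side","top")};pickle.dump(B,open("P7.pkl","wb"))
for l in("grip","pawl","tube_long"):
    R=[]
    for k,p in B.items():
        r=arm.place_of(l,p)
        if r: print(l,k,np.round(px(r[0]["centre"]),1),round(r[0]["conf"],2));R.append(ray(p,px(r[0]["centre"])))
    if len(R)==2:
        x,e=tri(R);print("  cradle",np.round(C((0,0,-v[2]),x-[v[0],v[1],0])[0],4),np.round(e[0],4))
def prof(p,xz,ys):
    g=cv2.cvtColor(p["frame"],cv2.COLOR_RGB2GRAY).astype(np.float32);out=0
    for x,z in xz:
        u=proj(p,C(v,[(x,y,z) for y in ys])).astype(np.float32);out=out+cv2.remap(g,u[:,:1],u[:,1:],1)[:,0]
    return out/len(xz)
d=np.arange(-.03,.06,.003)
print("rel",*[f"{round(x*1000):4d}" for x in d])
for k in("top","side"):
    xs=[(x,.129) for x in((-.008,0,.008) if k=="top" else(-.011,-.009))]
    print(k,"A",*[f"{int(x):4d}" for x in prof(A[k],xs,d-.0955)])
    print(k,"B",*[f"{int(x):4d}" for x in prof(B[k],xs,d-.0272)])
print("side x=-.014 plane z=.115 A",prof(A["side"],[(-.013,.115)],d-.0955).astype(int))
print("side x=-.014 plane z=.115 B",prof(B["side"],[(-.013,.115)],d-.0272).astype(int))
E
python3 lev.py; python3 to.py c 0 0 .094 1.5708
```

```text
grip side [355.8 293.7] 0.61
grip top [444.7 241.5] 0.84
  cradle [-0.0042 -0.0295  0.1256] 0.0024
tube_long side [328.2 276.8] 0.72
tube_long top [374.8 247.1] 0.65
  cradle [0.0027 0.0901 0.0615] 0.0004
rel  -30  -27  -24  -21  -18  -15  -12   -9   -6   -3    0    3    6    9   12   15   18   21   24   27   30   33   36   39   42   45   48   51   54   57
top A  110  126  139  141  140  125   72   29   20   17   25   33   45   56   43   29   25   30   36   56   82   91  100  115  132  136  121   99   99   85
top B  100  100   99   98   96   95   83   47   29   27   32   43   58   70   59   39   30   32   50   73   92  107  116  130  137  134  113   98   86   93
side A   18   18   17   21   16   22   27   21   18   20   18   17   18   23   32   93   76   67   69   76   67   26   80  126  140  129  137  138  136  133
side B   22   22   19   23   21   21   29   32   24   22   21   22   21   23   27   29   61   66   32   39   94  125  134  131  132  137  138  142  149  150
side x=-.014 plane z=.115 A [ 15  16  20  20  15  13  17  18  16  21  20  16   9  36 120  36  72  72
  72  68  78  71  71  78 125  23  42 112 119 126]
side x=-.014 plane z=.115 B [ 18  20  20  19  23  20  16  20  21  22  21  19  16  20  41  71  81  81
  82  80  78  94 130  41  29 109 152 155 154 156]
t 25.3 pos [ 0.4442 -0.3789  0.2129] F [0.01 0.6  0.19] w 6.54
delta cm [ 0.09 19.92 11.9 ] rot [ 0.001  0.    -0.002]
tcp in cradle [ 0.0005 -0.1992  0.2129]
```

```bash
python3 - <<'E'
from h import *
import pickle
v=(.4318,-.18,.06)
A=pickle.load(open("P.pkl","rb"));B=pickle.load(open("P7.pkl","rb"))
ch="#%*+=-:. "
for n,P,gy in(("A",A,-.0962),("B",B,-.0272)):
    p=P["side"];g=cv2.cvtColor(p["frame"],cv2.COLOR_RGB2GRAY)
    for a,o in(("fixed",-.013),("lev sq",.013),("lev ride",.0195),("lev in",.0348)):
        print(n,a,*[np.round(proj(p,C(v,[(x,gy+o,.129)]))[0],1) for x in(-.013,.013)],end="; ")
    print()
    c=np.round(proj(p,C(v,[(0,gy,.112)]))[0]).astype(int);u0,v0=c[0]-22,c[1]-24
    print("u0,v0",u0,v0)
    for r in range(v0,v0+44): print(r,"".join(ch[min(8,int(x)//14)] for x in g[r,u0:u0+44]))
E
```

```text
A fixed [371.5 323.6] [384. 319.]; A lev sq [364.4 313.7] [376.8 309.3]; A lev ride [362.7 311.3] [375.1 306.9]; A lev in [358.7 305.6] [371.  301.4]; 
u0,v0 351 299
299                                             
300                                             
301 .                  =                        
302       .                                     
303                     .                       
304   .   :::            =                      
305    .=+***+=:                                
306 . =*%%#####%:         =                     
307 ++%##--   .:%:                              
308 %##-   .::-:=%                              
309 #=  .:--==---+-       :-++=                 
310   ::==-------=-    :.=**%%%+                
311  :==---------=: :.=**%%***#*                
312 :-=-===------- -**%****%%%#*                
313 --==.   .=-----%*%***%%%%%+                 
314 ---   -------=%%**%%%%%%%%%:                
315 -=: --===----+%#%%%%%%%%%#* -               
316 -: -=    ==--*%#%%%%%%%%%%*                 
317 =.-=     -=-++%#%%%%%%%%%%*     +           
318
[... 2831 characters left out ...]
%%%%%%%%%%%%%%#*            
304  -****--::::::+#++:*%%*%%%%%%%#*       -    
305   -***--:::::.:---:%%%%%%%%%%%#-            
306    =**=-::::::.--::%%%%%%%%%%%#:        -   
307     %= -.::::..=-::%%%%%%%%%%%#             
308        -::::::.--:-%%%%%%%%%%##             
309         ::::::.=-:-%%%%%%%%#%*            - 
310          ::::: --:-%%%%%##+:-=              
311 :       :::.:=.:-::+#%%+=--:-=              
312 -   ..:--:=:::.=--:==*----:---              
313  -.:---  . :::.=:-:---::------  =+-         
314 ::::        ::.=:::=--:------. .++*:        
315 -:          .::=:--=:--------. :%**=        
316 --           ::=:--=:--------.  :*=         
317 --:           =+--:=:--------:
```

Call:
carry_out --claw '[8,8,8,8,8,8,8,8,8,8]' --delta_pos '[[0,4,0],[0,4.5,0],[0,4.5,0],[0,3.9,0],[0,0,2],[0,0,3],[0,0,3],[0,0,2.5],[0,0,1.4],[0,0,0]]' --angular '[[0,0,0],[0,0,0],[0,0,0],[0,0,0],[0,0,0],[0,0,0],[0,0,0],[0,0,0],[0,0,0],[0,0,0]]'

```text
clock: 26.3
position: [0.4331, -0.2103, 0.0923]
ee_rot: [0.09, -3.137, -0.002]
force: [0.4, 0.8, 0.3]
width: 0.872
gripper_force: 0.0
```

```bash
python3 to.py c 0 -.034 .094 1.5708
```

```text
t 26.3 pos [ 0.4331 -0.2103  0.0923] F [0.37 0.78 0.32] w 8.01
delta cm [-0.05 -0.37 -0.17] rot [ 0.001 -0.003 -0.003]
tcp in cradle [-0.0005 -0.0303  0.0923]
```

Probe the lever's outer face from the front in small steps.

Call:
carry_out --claw '[8,8,8,8]' --delta_pos '[[0,-0.1,-0.17],[0,-0.1,0],[0,-0.1,0],[0,0,0]]' --angular '[[0,0,0],[0,0,0],[0,0,0],[0,0,0]]'

```text
clock: 26.7
position: [0.4349, -0.2148, 0.0961]
ee_rot: [-0.088, 3.139, -0.001]
force: [-0.3, -0.2, -0.0]
width: 0.874
gripper_force: 0.0
```

Call:
carry_out --claw '[8,8,8]' --delta_pos '[[0,-0.1,0],[0,-0.1,0],[0,0,0]]' --angular '[[0,0,0],[0,0,0],[0,0,0]]'

```text
clock: 27.0
position: [0.4345, -0.2166, 0.0955]
ee_rot: [-0.088, 3.14, -0.0]
force: [0.1, -0.6, -0.7]
width: 0.869
gripper_force: 0.0
```

Call:
carry_out --claw '[8,8,8]' --delta_pos '[[0,-0.1,0],[0,-0.1,0],[0,0,0]]' --angular '[[0,0,0],[0,0,0],[0,0,0]]'

```text
clock: 27.3
position: [0.4346, -0.2187, 0.0954]
ee_rot: [0.088, -3.14, 0.0]
force: [-0.9, 0.3, 0.6]
width: 0.873
gripper_force: 0.0
```

Call:
carry_out --claw '[8,8,8]' --delta_pos '[[0,-0.1,0],[0,-0.1,0],[0,0,0]]' --angular '[[0,0,0],[0,0,0],[0,0,0]]'

```text
clock: 27.6
position: [0.4347, -0.2207, 0.0954]
ee_rot: [-0.088, 3.14, -0.0]
force: [-0.1, -0.7, -0.1]
width: 0.871
gripper_force: 0.0
```

Call:
carry_out --claw '[8,8,8]' --delta_pos '[[0,-0.1,0],[0,-0.1,0],[0,0,0]]' --angular '[[0,0,0],[0,0,0],[0,0,0]]'

```text
clock: 27.9
position: [0.4349, -0.2226, 0.0954]
ee_rot: [-0.088, 3.14, -0.0]
force: [-0.6, 0.6, -0.2]
width: 0.871
gripper_force: 0.0
```

Call:
carry_out --claw '[8,8,8]' --delta_pos '[[0,-0.1,0],[0,-0.1,0],[0,0,0]]' --angular '[[0,0,0],[0,0,0],[0,0,0]]'

```text
clock: 28.2
position: [0.435, -0.2246, 0.0954]
ee_rot: [-0.088, 3.14, -0.0]
force: [-0.2, -0.0, 0.2]
width: 0.875
gripper_force: 0.0
```

```bash
python3 to.py c 0 -.0477 .094 1.5708
```

```text
t 28.2 pos [ 0.435  -0.2246  0.0954] F [-0.24 -0.02  0.18] w 8.03
delta cm [ 0.05 -0.29  0.14] rot [-0.     0.    -0.004]
tcp in cradle [ 0.0005 -0.0448  0.0954]
```

Call:
carry_out --claw '[8,8,6.5,6.5,6.5,6.5,6.5]' --delta_pos '[[0,1.5,0],[0,1.3,0],[0,0.5,0],[0,0,0],[0,0.2,0.1],[0,0.2,0.1],[0,0,0]]' --angular '[[0,0,0],[0,0,0],[0,0,0],[0,0,0],[0,0,0],[0,0,0],[0,0,0]]'

```text
clock: 28.9
position: [0.4328, -0.1876, 0.0933]
ee_rot: [0.088, -3.14, -0.0]
force: [1.3, 0.3, -0.4]
width: 0.709
gripper_force: 0.0
```

```bash
python3 to.py c 0 -.0077 .094 1.5708
```

```text
t 28.9 pos [ 0.4328 -0.1876  0.0933] F [ 1.33  0.27 -0.41] w 6.51
delta cm [ 0.06 -0.01 -0.07] rot [ 0.    -0.    -0.004]
tcp in cradle [ 0.0006 -0.0076  0.0933]
```

Call:
carry_out --claw '[6.5,6.5,6.5,6.5,6.5,6.5]' --delta_pos '[[0,0.1,0.02],[0,0.1,0.04],[0,0.1,0.04],[0,0.1,0.04],[0,0.1,0.04],[0,0,0]]' --angular '[[0,0,0],[0,0,0],[0,0,0],[0,0,0],[0,0,0],[0,0,0]]'

```text
clock: 29.5
position: [0.4332, -0.1872, 0.0929]
ee_rot: [-0.082, 3.138, -0.008]
force: [-3.9, -15.7, 10.2]
width: 0.71
gripper_force: 7.4
```

Call:
carry_out --claw '[6.5,6.5]' --delta_pos '[[0,0.06,0.02],[0,0,0]]' --angular '[[0,0,0],[0,0,0]]'

```text
clock: 29.7
position: [0.4333, -0.1872, 0.0929]
ee_rot: [-0.081, 3.137, -0.009]
force: [-4.8, -16.7, 11.8]
width: 0.709
gripper_force: 8.2
```

Call:
carry_out --claw '[6.5,6.5]' --delta_pos '[[0,0.06,-0.1],[0,0,0]]' --angular '[[0,0,0],[0,0,0]]'

```text
clock: 29.9
position: [0.4331, -0.1862, 0.093]
ee_rot: [-0.082, 3.138, -0.009]
force: [0.6, -18.3, -2.9]
width: 0.708
gripper_force: 8.9
```

Call:
carry_out --claw '[6.5,6.5]' --delta_pos '[[0.05,0.03,-0.05],[0,0,0]]' --angular '[[0,0,0],[0,0,0]]'

```text
clock: 30.1
position: [0.4329, -0.1858, 0.0932]
ee_rot: [-0.082, 3.138, -0.009]
force: [2.1, -18.8, -10.9]
width: 0.707
gripper_force: 9.3
```

Call:
carry_out --claw '[6.5,6.5,6.5]' --delta_pos '[[0,0.08,0.06],[0,0.08,0],[0,0,0]]' --angular '[[0,0,0],[0,0,0],[0,0,0]]'

```text
clock: 30.4
position: [0.4329, -0.1844, 0.0931]
ee_rot: [-0.082, 3.137, -0.009]
force: [-0.4, -17.3, -1.3]
width: 0.709
gripper_force: 8.8
```

Call:
carry_out --claw '[6.5,6.5,6.5]' --delta_pos '[[0,0.08,0],[0,0.08,0],[0,0,0]]' --angular '[[0,0,0],[0,0,0],[0,0,0]]'

```text
clock: 30.7
position: [0.4328, -0.1827, 0.0931]
ee_rot: [-0.082, 3.137, -0.009]
force: [-1.0, -17.4, -0.7]
width: 0.707
gripper_force: 8.7
```

Call:
carry_out --claw '[6.5,6.5,6.5]' --delta_pos '[[0,0.08,0],[0,0.08,0],[0,0,0]]' --angular '[[0,0,0],[0,0,0],[0,0,0]]'

```text
clock: 31.0
position: [0.4327, -0.1811, 0.0931]
ee_rot: [-0.082, 3.137, -0.009]
force: [-0.2, -17.2, -0.5]
width: 0.711
gripper_force: 8.7
```

Call:
carry_out --claw '[6.5,6.5]' --delta_pos '[[0,0.08,0],[0,0,0]]' --angular '[[0,0,0],[0,0,0]]'

```text
clock: 31.2
position: [0.4326, -0.1804, 0.0931]
ee_rot: [-0.082, 3.137, -0.009]
force: [-0.8, -17.4, -0.7]
width: 0.714
gripper_force: 8.9
```

Call:
carry_out --claw '[6.5,6.5]' --delta_pos '[[0,0.08,0],[0,0,0]]' --angular '[[0,0,0],[0,0,0]]'

```text
clock: 31.4
position: [0.4326, -0.1796, 0.0931]
ee_rot: [-0.082, 3.137, -0.009]
force: [-0.6, -18.0, -1.4]
width: 0.709
gripper_force: 8.8
```

Call:
carry_out --claw '[6.5,6.5]' --delta_pos '[[0,0.08,0],[0,0,0]]' --angular '[[0,0,0],[0,0,0]]'

```text
clock: 31.6
position: [0.4325, -0.1788, 0.0931]
ee_rot: [-0.082, 3.137, -0.009]
force: [0.1, -17.5, -0.1]
width: 0.712
gripper_force: 8.7
```

Call:
carry_out --claw '[6.5,6.5]' --delta_pos '[[0,0.08,0],[0,0,0]]' --angular '[[0,0,0],[0,0,0]]'

```text
clock: 31.8
position: [0.4323, -0.1767, 0.093]
ee_rot: [-0.083, 3.138, -0.006]
force: [-1.0, -8.0, 6.9]
width: 0.707
gripper_force: 3.8
```

Call:
carry_out --claw '[6.5,6.5]' --delta_pos '[[0,0.07,0],[0,0,0]]' --angular '[[0,0,0],[0,0,0]]'

```text
clock: 32.0
position: [0.4323, -0.1759, 0.093]
ee_rot: [-0.083, 3.138, -0.006]
force: [-0.6, -12.1, 2.0]
width: 0.706
gripper_force: 6.1
```

Call:
carry_out --claw '[6.5,6.5,6.5,6.5,6.5,6.5,6.5,6.5,6.5,6.5]' --delta_pos '[[0,-0.3,0],[0,-0.5,0],[0,0,-2],[0,0,-3],[0,0,-4],[0,-4,-3],[0,-5,0],[0,-5,0],[0,-5,0],[0,0,0]]' --angular '[[0,0,0],[0,0,0],[0,0,0],[0,0,0],[0,0,0],[0,0,0],[0,0,0],[0,0,0],[0,0,0],[0,0,0]]'

```text
clock: 33.0
position: [0.4407, -0.3773, 0.2123]
ee_rot: [0.076, -3.14, 0.006]
force: [-0.4, -0.1, -0.0]
width: 0.707
gripper_force: 0.0
```

```bash
cat > asc.py <<'E'
from h import *
import pickle
v=(.4318,-.18,.06);gy=-.0165
B={n:arm.get_image(n) for n in("side","top")};pickle.dump(B,open("P8.pkl","wb"))
ch="#%*+=-:. ";p=B["side"];g=cv2.cvtColor(p["frame"],cv2.COLOR_RGB2GRAY)
for a,o in(("fixed",-.013),("lev ride",.0195),("lev in",.0348)):
    print(a,*[np.round(proj(p,C(v,[(x,gy+o,.129)]))[0],1) for x in(-.013,.013)],end="; ")
c=np.round(proj(p,C(v,[(0,gy,.112)]))[0]).astype(int);u0,v0=c[0]-24,c[1]-26
print("\nu0,v0",u0,v0)
for r in range(v0,v0+42): print(r,"".join(ch[min(8,int(x)//14)] for x in g[r,u0:u0+44]))
for l in("tube_long","tube_short"):
    R=[ray(p,px(r[0]["centre"])) for p in B.values() for r in[arm.place_of(l,p)] if r]
    if len(R)==2: print(l,tri(R)[0])
E
python3 asc.py
```

```text
fixed [350.5 294.2] [362.7 290.1]; lev ride [342.5 283. ] [354.5 279.1]; lev in [338.9 277.9] [350.8 274. ]; 
u0,v0 329 268
268                                        =..::
269                                         -+  
270                      .                      
271                                             
272                                             
273                        .                    
274                                             
275                                             
276                      ..  .                  
277                   ..=**+                    
278                ..=*%**%#                    
279             .-+*%****%%#                    
280             +%****%*%%%#.                   
281             *%**%%%%%%%#:   :               
282             *%%%%%%%%%%#:                   
283            -%%%%%%%%%%%#:                   
284         .:**#%%%%%%%%%%#:     :             
285       .+*%#%#%%%%%%%%%%#:                   
286      :*%#*  +%%%%%%%%%%#:                   
287    .+%#=    *%%%%%%%%%%#=       -        
[... 475 characters left out ...]
%%%%%%#           
298 %+----:=-    =**:::.=%%%%%%%%%%%#      -    
299 +%::-----: .:::=.::.+%%%%%%%%%%#*           
300 :++::-::--::::.=.::.*%%%%%%%%%%#+           
301 .:===:::-:::::.=:::.*%%%%%%%%%%#*        -  
302 ::::++++-::::::=:::.*%%%%%%%%%%#-           
303 ::::-**--::::.-=:::.*%%%%%%%%%##-           
304  :-     -:::::-=.::.%%%%%%%%%###           -
305 .        ::::.:=.:::%%%%%%%%#**             
306 -         :::..=::::%%%%%%%+=-=             
307 --       .:::.:=:::.+%%#+=----=             
308 --.   .::-:-=::-:::.-=*---:---=             
309 -:- .:--    :::-::::---:-------  =*-        
tube_long [ 0.4278098  -0.0834826   0.06326987]
tube_short [0.42331082 0.2960486  0.05354631]
```

Call:
carry_out --claw '[8,8,8,8,8,8,8,8,8,8]' --delta_pos '[[0,4,0],[0,4.5,0],[0,4.5,0],[0,4.2,0],[0,0,2],[0,0,3],[0,0,3],[0,0,2.5],[0,0,1.2],[0,0,0]]' --angular '[[0,0,0],[0,0,0],[0,0,0],[0,0,0],[0,0,0],[0,0,0],[0,0,0],[0,0,0],[0,0,0],[0,0,0]]'

```text
clock: 34.3
position: [0.4322, -0.1973, 0.0944]
ee_rot: [0.09, -3.138, -0.002]
force: [-0.1, -0.6, -0.1]
width: 0.872
gripper_force: 0.0
```

```bash
python3 to.py c 0 -.021 .094 1.5708
```

```text
t 34.3 pos [ 0.4322 -0.1973  0.0944] F [-0.05 -0.62 -0.07] w 8.0
delta cm [-0.06 -0.37  0.04] rot [ 0.001 -0.002 -0.003]
tcp in cradle [-0.0006 -0.0173  0.0944]
```

Call:
carry_out --claw '[8,8,8]' --delta_pos '[[0,-0.1,0],[0,-0.1,0],[0,0,0]]' --angular '[[0,0,0],[0,0,0],[0,0,0]]'

```text
clock: 34.6
position: [0.4339, -0.2007, 0.0964]
ee_rot: [-0.088, 3.138, -0.001]
force: [-0.1, -0.5, 1.2]
width: 0.873
gripper_force: 0.0
```

Call:
carry_out --claw '[8,8,8]' --delta_pos '[[0,-0.1,0],[0,-0.1,0],[0,0,0]]' --angular '[[0,0,0],[0,0,0],[0,0,0]]'

```text
clock: 34.9
position: [0.4333, -0.2025, 0.0955]
ee_rot: [-0.088, 3.14, -0.0]
force: [0.3, -0.3, -0.1]
width: 0.873
gripper_force: 0.0
```

Call:
carry_out --claw '[8,8]' --delta_pos '[[0,-0.1,0],[0,0,0]]' --angular '[[0,0,0],[0,0,0]]'

```text
clock: 35.1
position: [0.4333, -0.2033, 0.0953]
ee_rot: [0.088, -3.14, -0.0]
force: [0.4, -0.5, 0.4]
width: 0.872
gripper_force: 0.3
```

Call:
carry_out --claw '[8,8]' --delta_pos '[[0,-0.1,0],[0,0,0]]' --angular '[[0,0,0],[0,0,0]]'

```text
clock: 35.3
position: [0.4334, -0.204, 0.0953]
ee_rot: [0.089, -3.14, -0.001]
force: [-0.2, 2.6, 1.8]
width: 0.873
gripper_force: 1.3
```

```bash
python3 to.py c 0 -.021 .094 1.5708
```

```text
t 35.3 pos [ 0.4334 -0.204   0.0953] F [-0.19  2.59  1.78] w 8.01
delta cm [0.02 0.3  0.13] rot [ 0.001 -0.    -0.004]
tcp in cradle [ 0.0002 -0.024   0.0953]
```

Call:
carry_out --claw '[8,8,8,8,8,8,8,8]' --delta_pos '[[0,0.3,0],[0,0.3,0],[0,0,-2],[0,0,-3],[0,0,-4],[0,0,-4],[0,-3,-2],[0,0,0]]' --angular '[[0,0,0],[0,0,0],[0,0,0],[0,0,0],[0,0,0],[0,0,0],[0,0,0],[0,0,0]]'

```text
clock: 36.1
position: [0.436, -0.2322, 0.2486]
ee_rot: [-0.083, 3.135, -0.006]
force: [-0.1, -0.3, -1.2]
width: 0.871
gripper_force: 0.0
```

```bash
python3 to.py c 0 0 .2 1.5708; python3 -c "
from cell import arm;print(arm.sign_off())"
```

```text
t 36.1 pos [ 0.436  -0.2322  0.2486] F [-0.07 -0.3  -1.22] w 8.0
delta cm [0.17 5.26 4.84] rot [-0.004  0.006 -0.007]
tcp in cradle [ 0.001  -0.0524  0.2486]
the job is handed in; nothing more can be done
None
```

The long tube is clamped fully home with the nose on it and the pawl in a notch (lever found fully let go by touch), the short tube was left on its rest, and I handed in at 36 s; easing the carriage on took 17–19 N at the grip, above the stated 10–15 N, though I estimate the load on the pawl itself stayed under 15 N.

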